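# Clamp the sieve stack on the shaker and pin it with the spring cotter

### The arm

A 7-joint arm with a two-finger parallel gripper is mounted at the origin on the work surface. World frame = base frame: x ahead of the robot, y to its left, z up, the work surface at z = 0. Lengths are in m, angles in degrees, forces in N, time in s.
With the tool pointing down it reaches from about 0.425 to 1.025 m from the base axis. Payload 9.4 kg.
Tool frame: the origin (TCP) lies midway between the tips of the shut fingers; the grasp point (between the pads) lies 19 mm behind it; z points along the fingers, x is the direction in which the jaws open and shut, and the axes are right-handed (so a half turn about z gives the same grasp; the last joint's range is limited). The gripper opens to 93 mm and grips with 3 to 60 N. Pads are 15 mm wide; open, the fingers measure 128 mm over their backs; the gripper's body (75 mm by 188 mm) begins 65 mm behind the grasp point.
Start: joints at [69.632, 34.337, -0.143, 91.639, 0.103, 54.024, -4.572], TCP at [0.2, -0.697, 0.219] pointing down, gripper open.
Joint ranges: [-147.43, 147.43], [-19.82, 112.94], [-74.19, 73.91], [6.32, 146.72], [-59.91, 239.91], [6.04, 106.73], [-150.56, 150.56]. Speed limits (degrees/s): [127.2, 127.2, 172.46, 172.46, 180, 180, 180].

### API

Orientations are given as a 3x3 rotation matrix whose columns are the frame's x, y, z axes.
In Python, from cell import * gives the robot as it stands.
- The arm moves only by the tool send_rows, never from a script. Its argument "increments" is a list that holds one entry, the list of rows, each a list of 7 numbers: the turn, a rotation vector about the tool's x, y, z as a fraction of full scale, then the shift along the tool's x, y, z as a fraction of full scale, then the closure in counts, from 0 (fully open) to 255 (shut). A call has 1 to 12 rows; each row is the pose to reach, as a shift and turn from the pose commanded when the call began, along the tool's axes at that moment; what a row does not reach only later rows make up. Full scale, the value 1, is 300 mm for a shift and 45 degrees for a turn. A row lasts 1/12 s, in which the tool goes at most 41.7 mm and 7.16 degrees, less where a joint would pass 70% of its speed; a pose out of reach is approached as far as the arm can. A call with a number of a shift or a turn outside -1 to 1 is refused whole. A call with a gripper value outside its range is refused whole. The fingers move at their own pace and stop on an object; "grip_force" is the grip in N (left out, the last holds). Time passes only in rows, so rows that repeat a pose let the fingers close. It gives the time, the measured TCP pose, the force and the opening at its end, in the units of the state.
- sense(): the state, without advancing time (a new reading comes with each control period).
- snapshot(name): name is "scene" or "side" or "wrist"; returns the picture (400x640x3 uint8, red, green, blue); there is no depth.
- camera_params(name): a dict with "camera_matrix" (3x3 intrinsics, pixels), "k1" (the pictures are not rectified: a ray, as slopes to the right and down, at radius r is drawn at 1 + k1 r^2 times it, then the intrinsics apply), "camera_from_world" (4x4, takes a point from world to camera coordinates); the wrist camera has in their place "T_tool_cam" (4x4, takes a point from camera to tool coordinates, whose origin is the TCP and whose axes are the tool frame's). Camera axes: x right, y down, z forward; pixel columns grow to the right and rows downward; lengths in m; the calibration is good to about 2 mm. A picture is of the moment at which its call begins: read the wrist's pose just before it. camera_params takes no time and is no camera call.
- close_job(): hands the job in, once; it reports no verdict.
The state is a dict: "time": time; "joint_positions": joint angles; "joint_velocities": joint speeds; "joint_efforts": joint torques, N m; "position": TCP position; "orientation": TCP orientation; "wrist_force": force on the tool from outside, world axes, zero at the start; "torque": the same for the moment, N m; "gripper_width": opening from 0.0 (shut) to 1.0 (fully open).
Only numpy, scipy, OpenCV 4.12 (cv2) and the standard library are available. Lean on these libraries where they do the work, as an engineer would, in place of code of your own. Each camera call takes 0.05 s, during which the arm holds its last target.

### The job

Get the sieve shaker ready and start it: put the cover on the sieve stack, swing the clamp bar down onto it so that its fork straddles the stud, then push the spring cotter's straight leg through the stud's cross hole, above the bar, until the bow snaps over the stud. Only then switch the shaker on. Leave the other things on the bench where they are.

Things in the scene. Friction and masses are not known exactly. Their poses are not given: they have to be found in the camera images.
- shaker: bench sieve shaker, fixed to the bench: grey housing 210 mm deep (x), 240 mm wide (y), 52 mm tall, with a stack of round steel sieves (104 mm across) on top. Origin under the stack's axis, at bench height; x from the stud (near side) to the hinge post (far side), y to the left, z up
- cover_knob (a point): steel sieve cover, loose, lying right way up: disc 108 mm across, 6 mm thick, below it a tapered spigot 89 mm across and 5 mm deep, on top in the middle an upright round knob 30 mm across, 32 mm tall. This point is on the knob's axis, 23 mm above the disc's top face, 9 mm below the knob's top, 34 mm above the spigot's underside. z up. About 0.3 kg
- cover_seat (a point): point on the cover's axis, level with the underside of its disc (29 mm below cover_knob): lies at sieve_rim when the cover is on
- sieve_rim (a point): centre of the open mouth of the top sieve of the stack, level with its rim, 138 mm above the bench. Mouth 96 mm wide inside, rim 104 mm outside: the cover's spigot drops into it and its disc rests on the rim. Axes as shaker
- clampbar (a joint): angle of the flat steel clamp bar (rad): 0 = level, lying on the knob of the seated cover; 1.57 = upright; starts at 1.7 to 1.9, leaning back from the stack; stop at 1.95. Friction keeps it still near upright; once pushed over to below 1.1 it sinks down by itself, damped, in 2 to 3 s. A few newtons move it
- bar_hinge (a point): centre of the bar's level hinge axis (along shaker y), in the head of the far post, 70 mm to shaker +x of the stack's axis and 180 mm above the bench. The head is 44 mm wide and reaches 12 mm above the axis
- bar_fork (a point): middle of the open fork at the bar's free end, 140 mm from the hinge axis. Bar 8 mm thick, 26 mm wide, 46 mm wide over the fork, its end 160 mm from the hinge. The slot, 28 mm wide, is open at the end; with the bar level the stud stands in it. x points from fork to hinge, z square to the bar's face (up when level)
- stud_hole (a point): centre of the cross hole in the upright round steel stud, 22 mm across, 70 mm to shaker -x of the stack's axis. Stud top 208 mm, hole centre 191 mm above the bench, 7 mm above the top face of the level bar. The hole runs right through along this point's y (level; either end may be used), 10 mm wide, 9 mm high. Axes as shaker
- cotter_coil (a point): loose steel spring cotter (R-shaped hair pin), 6 mm round wire, lying flat, 139 mm long, 32 mm wide, 0.1 kg. This point is the centre of its coil: a rigid oval eye of two turns, 48 mm long (x), 32 mm wide (y), 12 mm thick (z), the place to hold it. x runs along the straight leg to its point, y to the side where the bow lies. The leg's axis is 13 mm to -y and 3 mm to -z
- cotter_seat (a point): point on the straight leg's axis that comes to the centre of the stud's hole when the cotter is home: (66, -13, -3) mm from cotter_coil, same axes. The leg's tapered point, 3 mm wide, is 48 mm ahead (+x). The humped spring leg (bow) runs on the +y side, its flared end 34 mm ahead
- bow (a joint): opening of the cotter's bow against its spring (rad): 0 free, about 0.08 while it rides over the stud, under 0.03 when snapped home. Going in, the bow meets the stud some 25 mm before home, rides up and snaps over it; the push needed is 5 to 15 N
- switch (a joint): toggle switch on a small box (75 by 36 mm, 80 mm above the bench) on the shaker's housing, right of the stack: 0 = off (leaning to shaker -x), 0.9 = on (leaning to +x); stays where it is left; 1 to 2 N at the tip
- switch_tip (a point): centre of the toggle's round black tip, 15 mm thick, 46 mm from its pivot, which lies 60 mm to shaker +x and 98 mm to -y of the stack's axis and 80 mm above the bench. The tip is about 122 mm above the bench when off and moves about 40 mm to shaker +x
- jar_mid (a point): clear glass sample jar with a black cap, 66 mm across, 100 mm tall; its middle. Loose, not part of the job, to be left where it stands
- brush_mid (a point): wooden-handled sieve brush, 170 mm long, lying; its middle. Loose, not part of the job, to be left where it stands
- scoop_mid (a point): steel spoon, 160 mm long, lying; its middle. Loose, not part of the job, to be left where it stands
- beaker_mid (a point): open glass beaker, 72 mm across, 90 mm tall; its middle. Loose, not part of the job, to be left where it stands
- spare_sieve_mid (a point): spare open steel sieve without anything in it, 104 mm across, 45 mm tall; its middle. Loose, not part of the job, to be left where it stands
- dishes_mid (a point): stack of three clear dishes, 92 mm across, 46 mm tall; its middle. Loose, not part of the job, to be left where it stands
There are look-alikes about, which are no part of the job. Leave any purple look-alike of the part that bears cover_knob alone.

How it is judged:
By the outcome, as a careful person would: the job done as asked, in the order asked, and still so for the second after the job is handed in, with the robot touching nothing.
It also fails if it takes over 72 s, if anything falls off the work surface, if the arm or the gripper's body presses on something with over 40 N, if the wrist force passes 120 N, or if a joint passes its speed limit or range.

## Working session

There is one attempt and no reset: what is moved stays moved. The work goes in short steps, Python scripts to look and compute and a tool call to move; the robot and the scene stay as the last step left them, time stands still between calls to the robot, and variables do not carry over. Pictures are saved under pics/ and viewed, and the job is handed in when it is done.

Besides the shell and the picture viewer there is one more tool, called after "Emit:" as name(argument=value, ...) on one line, values as JSON. send_rows: Moves the arm, as the interface text tells. Its arguments: {"type":"object","properties":{"increments":{"type":"array"},"grip_force":{"type":"number"}},"required":["increments"]}

```bash
ls; mkdir -p pics; python3 - <<'E'
from cell import *
import cv2
print(sense())
for n in ("scene","side","wrist"):
    print(n,camera_params(n))
    cv2.imwrite(f"pics/{n}0.png",snapshot(n)[:,:,::-1])
E
```

```text
pics
{'time': 0.0, 'joint_positions': array([69.63029088, 34.38455589, -0.14587434, 91.67857479,  0.10087326,
       54.02579101, -4.57130779]), 'joint_velocities': array([ 5.68803005e-03,  7.74213140e-02,  5.66714874e-03,  1.48970000e-01,
       -5.13134671e-02,  8.91353255e-02,  8.69179668e-06]), 'joint_efforts': array([-1.19562468e-03, -7.65077519e+01,  1.49659585e+00, -2.52349859e+01,
       -5.25997113e-02,  1.69141253e-02,  1.15990383e-04]), 'position': array([ 0.19939754, -0.69654132,  0.21777413]), 'orientation': array([[ 2.75270658e-01, -9.61366623e-01, -5.30266368e-04],
       [-9.61365526e-01, -2.75271148e-01,  1.45624177e-03],
       [-1.54594927e-03,  1.08919174e-04, -9.99998799e-01]]), 'wrist_force': array([-0.5291232 ,  0.44417313,  1.03168331]), 'torque': array([-0.03307254, -0.05644111,  0.01227712]), 'gripper_width': 0.9992081949162894}
scene {'camera_matrix': array([[401.04421755,   0.        , 322.74735452],
       [  0.        , 401.04421755, 195.73110323],
       [  0.        ,   0.        ,   1.        ]]), 'k1': -0.040441374728258504, 'camera_from_world': arra
[... 577 characters left out ...]
 0.1478564 ],
       [ 0.14023723, -0.68006721, -0.71961247,  1.44893593],
       [ 0.        ,  0.        ,  0.        ,  1.        ]])}
wrist {'camera_matrix': array([[305.32638685,   0.        , 325.80740244],
       [  0.        , 305.32638685, 200.40007909],
       [  0.        ,   0.        ,   1.        ]]), 'k1': -0.04434404696345757, 'T_tool_cam': array([[ 9.99999111e-01,  1.19308405e-03,  5.94927285e-04,
         2.22628799e-04],
       [-1.31383289e-03,  9.57680201e-01,  2.87831384e-01,
        -8.09913254e-02],
       [-2.26343048e-04, -2.87831910e-01,  9.57680918e-01,
        -1.66177908e-01],
       [ 0.00000000e+00,  0.00000000e+00,  0.00000000e+00,
         1.00000000e+00]])}
```

View pics/scene0.png

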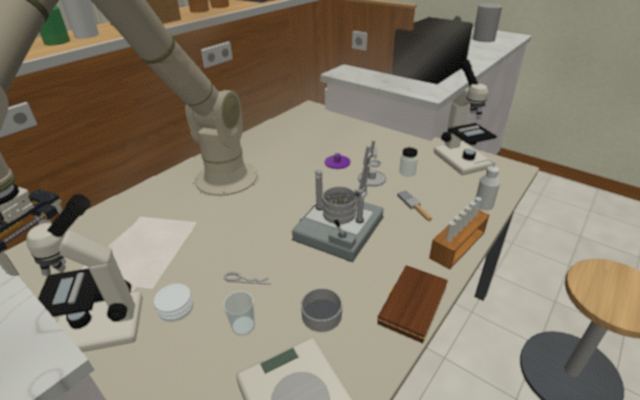

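View pics/side0.png

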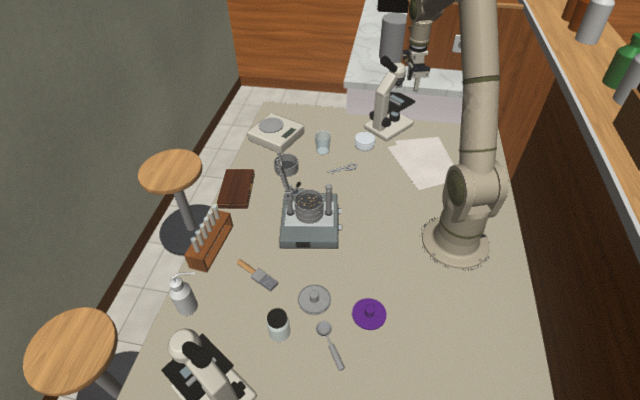

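View pics/wrist0.png

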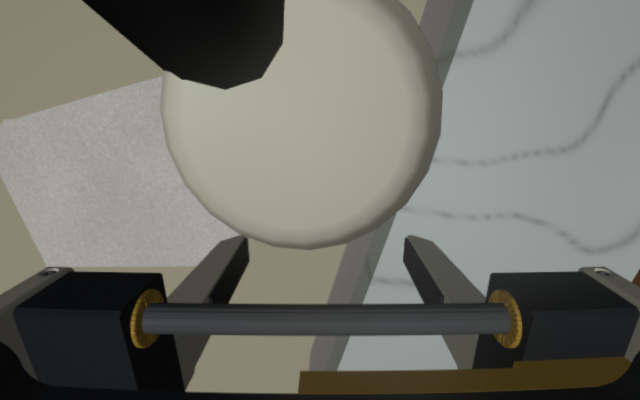

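```bash
cat > h.py <<'E'
from cell import *
import cv2, numpy as np
np.set_printoptions(precision=4,suppress=True)
def ray(name,u,v,T=None):
    p=camera_params(name); K=p["camera_matrix"];k=p["k1"]
    d=np.array([(u-K[0,2])/K[0,0],(v-K[1,2])/K[1,1]]); s=d.copy()
    for _ in range(20): s=d/(1+k*(s@s))
    r=np.array([s[0],s[1],1.])
    if name=="wrist": M=T@p["T_tool_cam"]
    else: M=np.linalg.inv(p["camera_from_world"])
    return M[:3,3], M[:3,:3]@r
def onz(name,u,v,z,T=None):
    o,d=ray(name,u,v,T); return o+d*(z-o[2])/d[2]
def proj(name,P,T=None):
    p=camera_params(name); K=p["camera_matrix"];k=p["k1"]
    M=np.linalg.inv(T@p["T_tool_cam"]) if name=="wrist" else p["camera_from_world"]
    c=M[:3,:3]@np.asarray(P)+M[:3,3]; s=c[:2]/c[2]; s=s*(1+k*(s@s))
    return K[:2,:2]@s+K[:2,2]
def tri(obs):
    A=np.zeros((3,3));b=np.zeros(3)
    for o,d in obs:
        d=d/np.linalg.norm(d);Q=np.eye(3)-np.outer(d,d);A+=Q;b+=Q@o
    X=np.linalg.solve(A,b)
    return X,[np.linalg.norm((np.eye(3)-np.outer(d,d)/(d@d))@(X-o)) for o,d in obs]
def tcp(s=None):
    s=s or sense(); T=np.eye(4);T[:3,:3]=s["orientation"];T[:3,3]=s["position"];return T
def crop(src,x0,y0,x1,y1,f,out):
    im=cv2.imread(src)[y0:y1,x0:x1]; cv2.imwrite(out,cv2.resize(im,None,fx=f,fy=f,interpolation=cv2.INTER_CUBIC))
def move(P,R,T=None):
    """fractions of shift/turn from the current measured pose to target"""
    from scipy.spatial.transform import Rotation as Ro
    T=tcp() if T is None else T
    return Ro.from_matrix(T[:3,:3].T@R).as_rotvec(degrees=True)/45, T[:3,:3].T@(np.asarray(P)-T[:3,3])/.3
E
python3 - <<'E'
from h import *
crop("pics/scene0.png",280,130,440,260,5,"pics/s1.png")
crop("pics/side0.png",250,140,370,260,5,"pics/d1.png")
crop("pics/side0.png",230,260,400,380,4,"pics/d2.png")
E
```

```text
(no output)
```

View pics/s1.png

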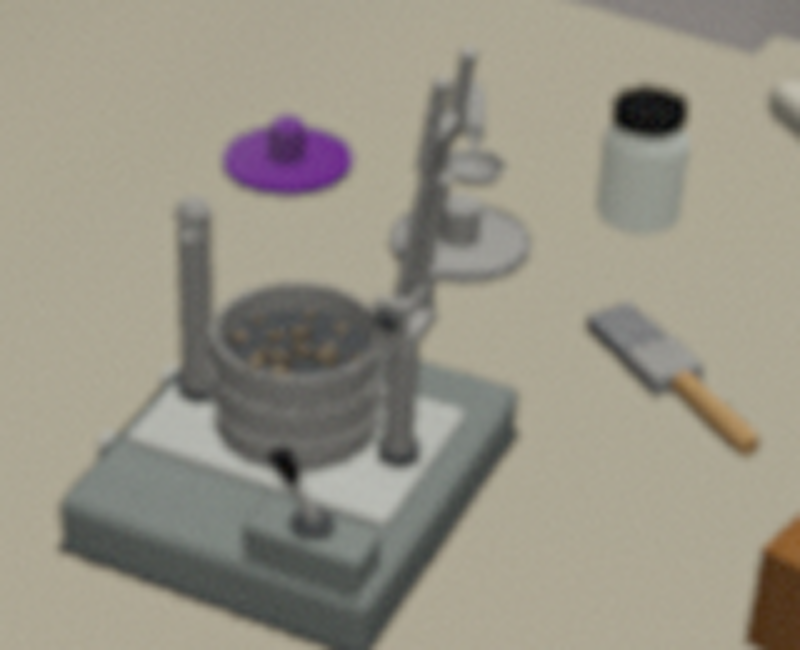

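View pics/d1.png

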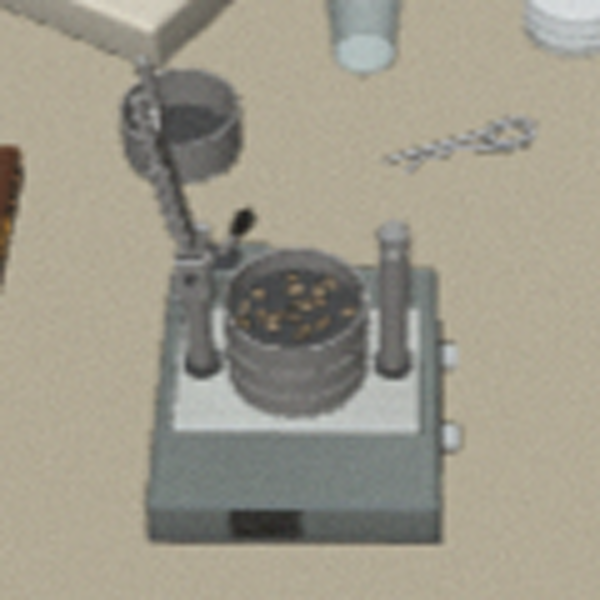

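View pics/d2.png

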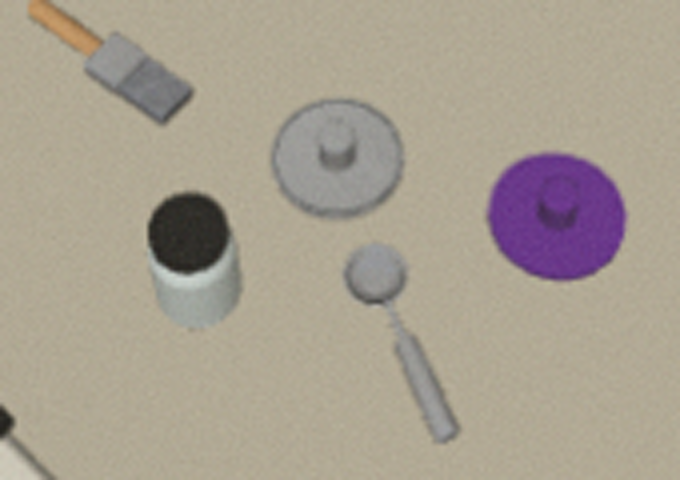

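```bash
python3 - <<'E'
from h import *
def both(n,a,b): 
    X,e=tri([ray("scene",*a),ray("side",*b)]); print(n,X,e)
print("rim",onz("scene",339,197,.138),onz("side",309.4,199.6,.138))
both("rim",(339,197),(309.4,199.6))
print("studtop",onz("scene",318.6,171.6,.205),onz("side",329,186,.205)); both("stud",(318.6,171.6),(329,186))
print("hinge",onz("scene",359,193,.18),onz("side",289,193,.18)); both("hinge",(359,193),(289,193))
print("knobtop",onz("side",314.5,292.5,.043),"disc",onz("side",314.5,299.5,.011), "scene knobtop",onz("scene",280+460/5,130+208/5,.043),"disc",onz("scene",280+460/5,130+242/5,.011))
both("tip",(336.8,222.4),(298.8,184))
print("cotter side",onz("side",250+515/5,140+130/5,.006),onz("side",250+390/5,140+160/5,.003))
print("purple",onz("side",369,314,.011))
for n,u,v,z in [("jar",278,322,0.05),("spoon",324,327,.01),("spoonend",341,366,.01),("beaker",323,143,.045),("ssieve",287,165,.02),("dishes",365,141,.02),("brush",257,275,.01)]:
  print(n,onz("side",u,v,z))
E
```

```text
rim [0.5424 0.0018 0.138 ] [0.53   0.0105 0.138 ]
rim [0.5341 0.0075 0.1324] [np.float64(0.003491409521534439), np.float64(0.003491409521534436)]
studtop [ 0.4715 -0.0051  0.205 ] [ 0.4619 -0.0005  0.205 ]
stud [ 0.4648 -0.0014  0.2019] [np.float64(0.0030155659484047393), np.float64(0.00301556594840453)]
hinge [0.6113 0.0042 0.18  ] [0.5966 0.0307 0.18  ]
hinge [0.6009 0.0191 0.1676] [np.float64(0.0007659636535909865), np.float64(0.0007659636535910393)]
knobtop [0.4559 0.3201 0.043 ] disc [0.4553 0.3267 0.011 ] scene knobtop [0.4657 0.3155 0.043 ] disc [0.4655 0.3189 0.011 ]
tip [ 0.5915 -0.0801  0.118 ] [np.float64(0.0027917980169127827), np.float64(0.002791798016912616)]
cotter side [ 0.4106 -0.3447  0.006 ] [ 0.512 -0.292  0.003]
purple [0.2781 0.3482 0.011 ]
jar [0.5438 0.4422 0.05  ]
spoon [0.4094 0.4146 0.01  ]
spoonend [0.3413 0.5249 0.01  ]
beaker [ 0.5577 -0.4335  0.045 ]
ssieve [ 0.6909 -0.2894  0.02  ]
dishes [ 0.3754 -0.5106  0.02  ]
brush [0.6646 0.2679 0.01  ]
```

Emit:
send_rows(increments=[[[0, 0, 0, 0, 0, -0.15, 0], [0, 0, 0, 0, 0, -0.3, 0], [0, 0, 0, 0, 0, -0.45, 0], [0, 0, 0, 0, 0, -0.55, 0], [0, 0, 0, -0.15, -0.15, -0.55, 0], [0, 0, 0, -0.3, -0.3, -0.55, 0], [0, 0, 0, -0.45, -0.45, -0.55, 0], [0, 0, 0, -0.6, -0.6, -0.55, 0], [0, 0, 0, -0.75, -0.75, -0.55, 0], [0, 0, 0, -0.9, -0.9, -0.55, 0], [0, 0, 0, -0.95, -0.97, -0.55, 0], [0, 0, 0, -0.95, -0.97, -0.55, 0]]])

```text
time: 1.15
position: [0.3636, -0.4047, 0.3836]
orientation: [[0.275, -0.961, -0.0], [-0.961, -0.275, -0.0], [0.0, 0.0, -1.0]]
wrist_force: [1.0, 0.1, 1.3]
gripper_width: 0.999
```

```bash
python3 - <<'E'
from h import *
s=sense();print(s["time"],s["position"],s["orientation"][:,0],s["joint_positions"],s["wrist_force"])
np.save("pics/wT1.npy",tcp(s)); cv2.imwrite("pics/w1.png",snapshot("wrist")[:,:,::-1])
E
```

```text
1.15 [ 0.3636 -0.4047  0.3836] [ 0.2751 -0.9614  0.0001] [ 46.6204  12.9069  -5.7073 102.6953   1.4203  64.465  -33.5906] [0.963  0.0695 1.2528]
```

View pics/w1.png

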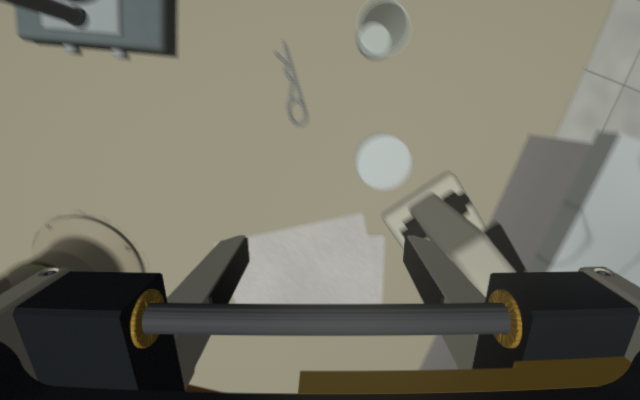

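```bash
python3 - <<'E'
from h import *
crop("pics/w1.png",255,25,335,140,5,"pics/w1c.png")
T=np.load("pics/wT1.npy")
for p in [(297,112),(283,40)]: print(onz("wrist",*p,.006,T))
E
```

```text
[ 0.4231 -0.3366  0.006 ]
[ 0.5268 -0.2859  0.006 ]
```

View pics/w1c.png

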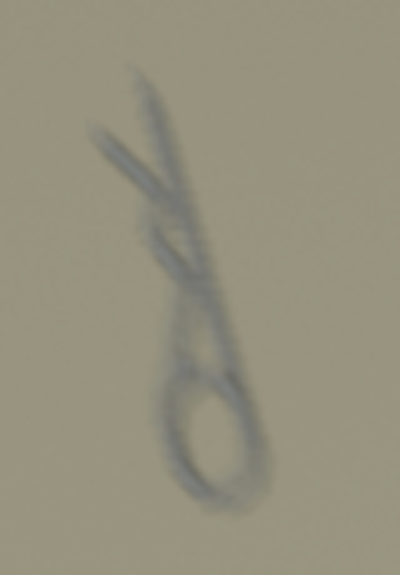

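Emit:
send_rows(increments=[[[0, 0, -0.15, -0.12, -0.08, 0, 0], [0, 0, -0.3, -0.24, -0.16, 0, 0], [0, 0, -0.45, -0.36, -0.24, 0, 0], [0, 0, -0.6, -0.48, -0.32, 0, 0], [0, 0, -0.75, -0.6, -0.4, 0, 0], [0, 0, -0.9, -0.72, -0.48, 0, 0], [0, 0, -1, -0.84, -0.56, 0, 0], [0, 0, -1, -0.9, -0.62, 0, 0]]])

```text
time: 1.87
position: [0.4674, -0.0933, 0.3839]
orientation: [[0.877, -0.48, 0.0], [-0.48, -0.877, -0.0], [0.0, 0.0, -1.0]]
wrist_force: [0.0, -0.3, 0.7]
gripper_width: 0.999
```

Emit:
send_rows(increments=[[[0, 0, -0.15, 0, 0, 0, 0], [0, 0, -0.3, 0, 0, 0, 0], [0, 0, -0.45, 0, 0, 0, 0], [0, 0, -0.6, 0, 0, 0, 0], [0, 0, -0.75, 0, 0, 0, 0], [0, 0, -0.9, 0, 0, 0, 0], [0, 0, -1, 0, 0, 0, 0]]])

```text
time: 2.45
position: [0.4676, -0.0961, 0.3835]
orientation: [[0.96, 0.281, -0.0], [0.281, -0.96, 0.0], [-0.0, -0.0, -1.0]]
wrist_force: [-0.6, 0.1, -0.3]
gripper_width: 1.001
```

Emit:
send_rows(increments=[[[0, 0, -0.15, 0, 0, 0, 0], [0, 0, -0.3, 0, 0, 0, 0], [0, 0, -0.45, 0, 0, 0, 0], [0, 0, -0.6, 0, 0, 0, 0], [0, 0, -0.75, 0, 0, 0, 0], [0, 0, -0.9, 0, 0, 0, 0], [0, 0, -1, 0, 0, 0, 0]]])

```text
time: 3.03
position: [0.4676, -0.0961, 0.3835]
orientation: [[0.48, 0.877, -0.0], [0.877, -0.48, 0.0], [-0.0, -0.0, -1.0]]
wrist_force: [-0.2, -0.1, -0.6]
gripper_width: 1.002
```

Emit:
send_rows(increments=[[[0, 0, -0.15, 0, 0, 0, 0], [0, 0, -0.3, 0, 0, 0, 0], [0, 0, -0.45, 0, 0, 0, 0], [0, 0, -0.6, 0, 0, 0, 0], [0, 0, -0.75, 0, 0, 0, 0], [0, 0, -0.78, 0, 0, 0, 0], [0, 0, -0.78, 0, 0, 0, 0]]])

```text
time: 3.62
position: [0.4676, -0.0962, 0.3835]
orientation: [[-0.104, 0.995, -0.0], [0.995, 0.104, 0.0], [0.0, -0.0, -1.0]]
wrist_force: [0.6, 1.2, 0.1]
gripper_width: 1.0
```

```bash
python3 - <<'E'
from h import *
s=sense();print(s["time"],s["position"],s["orientation"][:,0],s["joint_positions"],s["wrist_force"])
np.save("pics/wT2.npy",tcp(s)); cv2.imwrite("pics/w2.png",snapshot("wrist")[:,:,::-1])
E
```

```text
3.6167 [ 0.4676 -0.0962  0.3835] [-0.104   0.9946  0.0001] [ 40.2162  10.5072 -41.528  108.2702   7.7195  64.0466  91.7412] [0.6099 1.2058 0.0769]
```

View pics/w2.png

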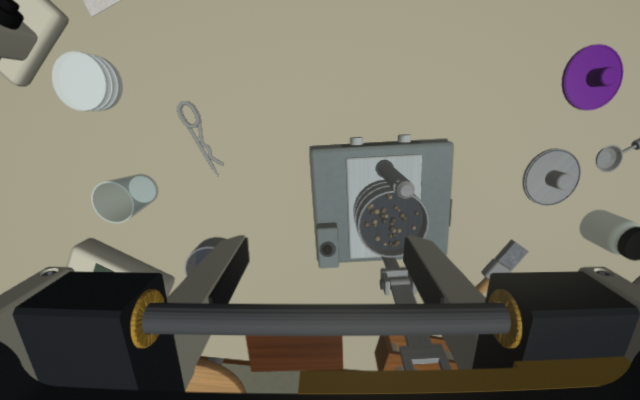

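```bash
python3 - <<'E'
from h import *
crop("pics/w2.png",300,130,470,300,4.5,"pics/w2a.png")
crop("pics/w2.png",165,90,240,190,5.5,"pics/w2b.png")
crop("pics/w2.png",510,130,650,220,5,"pics/w2d.png")
E
```

```text
(no output)
```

View pics/w2a.png

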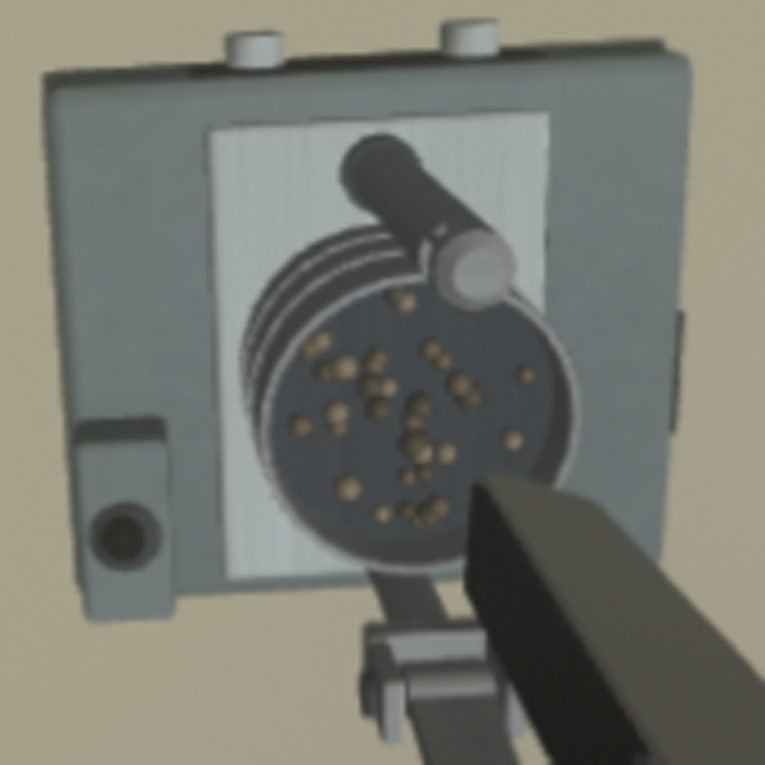

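View pics/w2b.png

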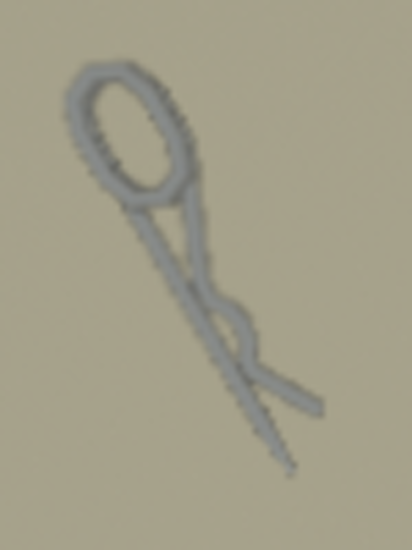

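View pics/w2d.png

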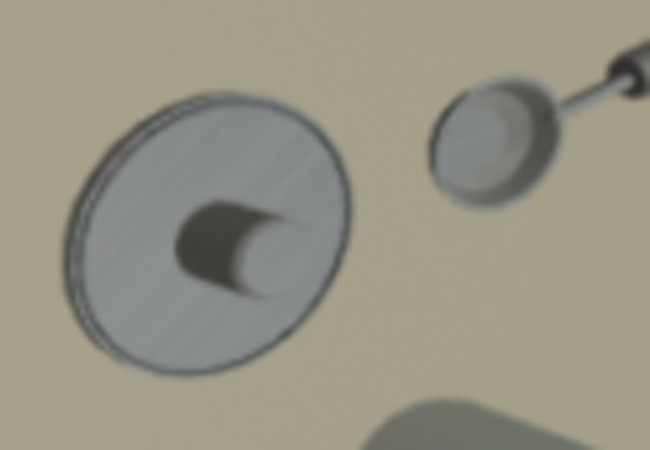

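```bash
python3 - <<'E'
from h import *
T=np.load("pics/wT2.npy")
A=lambda x,y:(300+x/4.5,130+y/4.5); B=lambda x,y:(165+x/5.5,90+y/5.5); D=lambda x,y:(510+x/5,130+y/5)
def circ(P):
    P=np.array(P)[:,:2]; M=np.c_[2*P,np.ones(len(P))]; c=np.linalg.lstsq(M,(P**2).sum(1),rcond=None)[0]
    return c[:2],np.sqrt(c[2]+c[:2]@c[:2])
R=[onz("wrist",*A(*p),.138,T) for p in [(262,420),(578,410),(420,272),(420,570),(312,316),(310,522)]]
print("rim",circ(R))
print("stud top",onz("wrist",*A(480,268),.208,T),"base",onz("wrist",*A(380,172),.055,T))
print("hinge~",onz("wrist",*A(440,685),.185,T))
c=[onz("wrist",*A(*p),.052,T)[:2] for p in [(48,95),(690,62),(75,590),(660,560)]];print(c)
e=c[1]-c[0];print("front edge yaw",np.degrees(np.arctan2(-e[0],e[1])))
pl=[onz("wrist",*A(*p),.053,T)[:2] for p in [(210,128),(548,112),(228,578)]];e=pl[1]-pl[0];print("plate yaw",np.degrees(np.arctan2(-e[0],e[1])));e=pl[2]-pl[0];print(np.degrees(np.arctan2(e[1],e[0])),pl)
print("switchbox/tip",onz("wrist",*A(124,537),.122,T))
Rr=[onz("wrist",*D(*p),.011,T) for p in [(80,265),(352,205),(240,95),(190,375)]];print("cover",circ(Rr),"knobtop",onz("wrist",*D(272,258),.043,T))
co=onz("wrist",*B(131,135),.006,T);tip=onz("wrist",*B(292,472),.003,T);l=onz("wrist",*B(140,215),.003,T)
print("coil",co,"tip",tip,np.linalg.norm(tip-co),"yaw leg",np.degrees(np.arctan2(*(tip-l)[[1,0]])))
e=tip-co;print("yaw from tip",np.degrees(np.arctan2(e[1],e[0])+np.arctan2(13,114)))
E
```

```text
rim (array([0.5368, 0.0098]), np.float64(0.050816068321494365))
stud top [ 0.4676 -0.0019  0.208 ] base [0.4713 0.0011 0.055 ]
hinge~ [0.6031 0.0169 0.185 ]
[array([ 0.4567, -0.1221]), array([0.4198, 0.1073]), array([ 0.6534, -0.0932]), array([0.616, 0.14 ])]
front edge yaw 9.136391197764379
plate yaw 8.902374951335347
9.466622872849877 [array([ 0.4622, -0.0625]), array([0.4432, 0.0589]), array([ 0.6411, -0.0327])]
switchbox/tip [ 0.5942 -0.0801  0.122 ]
cover (array([0.4616, 0.3264]), np.float64(0.052473913164718756)) knobtop [0.4618 0.3233 0.043 ]
coil [ 0.4214 -0.3401  0.006 ] tip [ 0.5259 -0.2889  0.003 ] 0.11640518918683168 yaw leg 32.08859681544532
yaw from tip 32.591751262659876
```

```bash
python3 - <<'E'
from h import *
a=np.radians(99.2);R=np.array([[np.cos(a),np.sin(a),0],[np.sin(a),-np.cos(a),0],[0,0,-1.]])
np.save("pics/Rplace.npy",R)
print(move([.4617,.325,.015],R))
E
```

```text
(array([-0.0004, -0.0002, -0.0742]), array([1.3984, 0.1241, 1.2285]))
```

Emit:
send_rows(increments=[[[0, 0, -0.074, 0.12, 0.01, 0, 0], [0, 0, -0.074, 0.25, 0.02, 0.05, 0], [0, 0, -0.074, 0.38, 0.03, 0.1, 0], [0, 0, -0.074, 0.51, 0.04, 0.2, 0], [0, 0, -0.074, 0.64, 0.05, 0.3, 0], [0, 0, -0.074, 0.77, 0.07, 0.4, 0], [0, 0, -0.074, 0.9, 0.08, 0.5, 0], [0, 0, -0.074, 1, 0.09, 0.6, 0]]])

```text
time: 4.33
position: [0.463, 0.1833, 0.2239]
orientation: [[-0.16, 0.987, 0.001], [0.987, 0.16, 0.0], [0.0, 0.001, -1.0]]
wrist_force: [1.6, -0.6, 0.3]
gripper_width: 1.001
```

```bash
python3 - <<'E'
from h import *
R=np.load("pics/Rplace.npy"); T=tcp()
print(T,sense()["joint_positions"],move([.4617,.325,.015],R))
np.save("pics/wT3.npy",T); cv2.imwrite("pics/w3.png",snapshot("wrist")[:,:,::-1])
E
```

```text
[[-0.1596  0.9872  0.0007  0.463 ]
 [ 0.9872  0.1596  0.0005  0.1833]
 [ 0.0003  0.0008 -1.      0.2239]
 [ 0.      0.      0.      1.    ]] [  4.4973  23.455  -43.7318 118.7349  22.4669  46.0687  46.4174] (array([ 0.001 , -0.0004, -0.0003]), array([0.4666, 0.0706, 0.6965]))
```

View pics/w3.png

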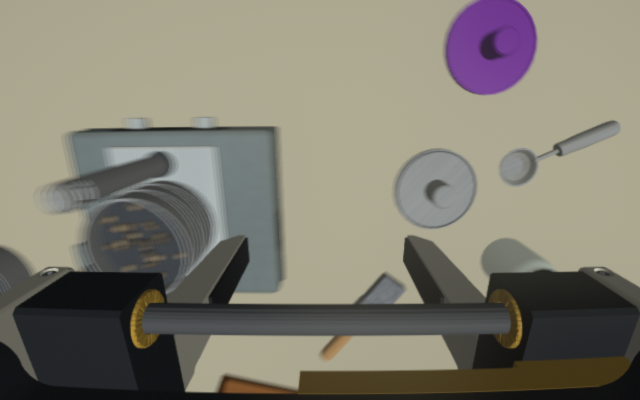

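Emit:
send_rows(increments=[[[0, 0, 0, 0.13, 0.02, 0.08, 0], [0, 0, 0, 0.26, 0.04, 0.16, 0], [0, 0, 0, 0.36, 0.05, 0.25, 0], [0, 0, 0, 0.396, 0.059, 0.32, 0], [0, 0, 0, 0.396, 0.059, 0.34, 0], [0, 0, 0, 0.396, 0.059, 0.34, 0]]])

```text
time: 4.88
position: [0.4598, 0.3016, 0.1209]
orientation: [[-0.164, 0.987, -0.003], [0.987, 0.164, -0.002], [-0.002, -0.004, -1.0]]
wrist_force: [-0.7, -0.9, -0.4]
gripper_width: 0.997
```

```bash
python3 - <<'E'
from h import *
R=np.load("pics/Rplace.npy"); T=tcp()
print(T[:3,3],move([.4617,.325,.015],R))
np.save("pics/wT4.npy",T); cv2.imwrite("pics/w4.png",snapshot("wrist")[:,:,::-1])
E
```

```text
[0.4598 0.3016 0.1209] (array([-0.0045,  0.002 ,  0.0048]), array([0.0765, 0.0201, 0.353 ]))
```

View pics/w4.png

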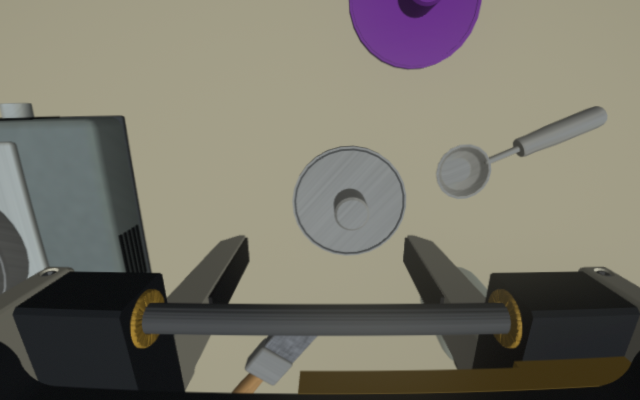

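```bash
python3 - <<'E'
from h import *
T=np.load("pics/wT4.npy")
print(onz("wrist",352,213,.043,T),onz("wrist",349.5,200,.011,T),sense()["position"])
E
```

```text
[0.4607 0.324  0.043 ] [0.4587 0.3238 0.011 ] [0.4606 0.3008 0.1222]
```

Emit:
send_rows(increments=[[[-0.004, 0.002, 0.005, 0.076, 0.013, 0.08, 0], [-0.004, 0.002, 0.005, 0.076, 0.013, 0.16, 0], [-0.004, 0.002, 0.005, 0.076, 0.013, 0.24, 0], [-0.004, 0.002, 0.005, 0.076, 0.013, 0.31, 0], [-0.004, 0.002, 0.005, 0.076, 0.013, 0.35, 0], [-0.004, 0.002, 0.005, 0.076, 0.013, 0.355, 0], [-0.004, 0.002, 0.005, 0.076, 0.013, 0.355, 0]]])

```text
time: 5.52
position: [0.4618, 0.324, 0.017]
orientation: [[-0.158, 0.987, 0.003], [0.987, 0.158, 0.002], [0.001, 0.004, -1.0]]
wrist_force: [0.4, 0.2, -0.1]
gripper_width: 0.996
```

```bash
python3 - <<'E'
from h import *
R=np.load("pics/Rplace.npy"); T=tcp()
print(T[:3,3],sense()["wrist_force"],move([.4605,.324,.015],R))
E
```

```text
[0.4618 0.324  0.017 ] [ 0.41    0.1669 -0.1006] (array([ 0.0046, -0.0014, -0.0025]), array([ 0.0007, -0.0043,  0.0067]))
```

Close on the knob (grip 35 N).

Emit:
send_rows(increments=[[[0.004, -0.001, 0, 0, -0.004, 0.005, 120], [0.004, -0.001, 0, 0, -0.004, 0.005, 255], [0.004, -0.001, 0, 0, -0.004, 0.005, 255], [0.004, -0.001, 0, 0, -0.004, 0.005, 255], [0.004, -0.001, 0, 0, -0.004, 0.005, 255], [0.004, -0.001, 0, 0, -0.004, 0.005, 255], [0.004, -0.001, 0, 0, -0.004, 0.005, 255], [0.004, -0.001, 0, 0, -0.004, 0.005, 255]]], grip_force=35)

```text
time: 6.18
position: [0.4599, 0.3245, 0.0148]
orientation: [[-0.16, 0.987, -0.0], [0.987, 0.16, 0.001], [0.001, -0.0, -1.0]]
wrist_force: [0.7, -0.1, 0.1]
gripper_width: 0.477
```

Emit:
send_rows(increments=[[[0, 0, 0, 0, 0, 0, 255], [0, 0, 0, 0, 0, 0, 255], [0, 0, 0, 0, 0, 0, 255], [0, 0, 0, 0, 0, 0, 255], [0, 0, 0, 0, 0, 0, 255]]])

```text
time: 6.6
position: [0.4599, 0.3244, 0.0148]
orientation: [[-0.16, 0.987, -0.0], [0.987, 0.16, 0.001], [0.001, -0.0, -1.0]]
wrist_force: [-1.2, -0.2, 0.3]
gripper_width: 0.312
```

Emit:
send_rows(increments=[[[0, 0, 0, 0, 0, -0.1, 255], [0, 0, 0, 0, 0, -0.22, 255], [0, 0, 0, 0, 0.02, -0.35, 255], [0, 0, 0, -0.06, 0.05, -0.47, 255], [0, 0, 0, -0.16, 0.086, -0.55, 255], [0, 0, 0, -0.28, 0.086, -0.583, 255], [0, 0, 0, -0.4, 0.086, -0.583, 255], [0, 0, 0, -0.5, 0.086, -0.583, 255], [0, 0, 0, -0.57, 0.086, -0.583, 255], [0, 0, 0, -0.6, 0.086, -0.583, 255], [0, 0, 0, -0.6, 0.086, -0.583, 255]]])

```text
time: 7.52
position: [0.5143, 0.1481, 0.1891]
orientation: [[-0.156, 0.988, -0.001], [0.988, 0.156, -0.001], [-0.001, -0.001, -1.0]]
wrist_force: [0.3, 0.9, -3.1]
gripper_width: 0.314
```

```bash
python3 - <<'E'
from h import *
R=np.load("pics/Rplace.npy"); s=sense(); T=tcp(s)
print(T[:3,3],s["wrist_force"],s["gripper_width"],s["joint_positions"],move([.537,.0095,.19],R))
np.save("pics/wT5.npy",T); cv2.imwrite("pics/w5.png",snapshot("wrist")[:,:,::-1]);cv2.imwrite("pics/d5.png",snapshot("side")[:,:,::-1])
crop("pics/d5.png",200,130,420,310,3.5,"pics/d5c.png")
E
```

```text
[0.5143 0.1481 0.1891] [ 0.3162  0.8581 -3.1439] 0.3141571072720941 [  7.3471  28.6187 -41.5604 116.4165  26.8519  44.7128  48.6134] (array([-0.0015,  0.0006, -0.0051]), array([-0.4681,  0.0028, -0.0028]))
```

View pics/w5.png

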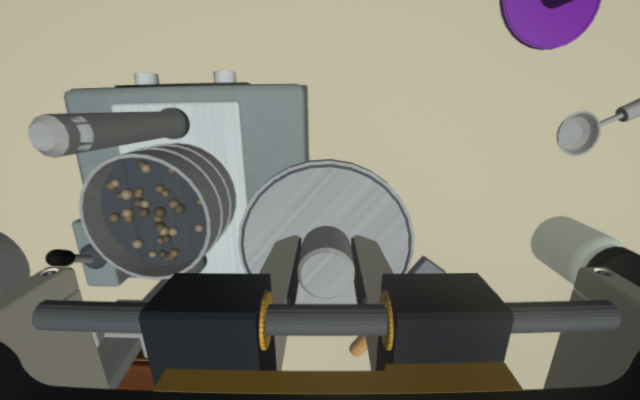

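View pics/d5c.png

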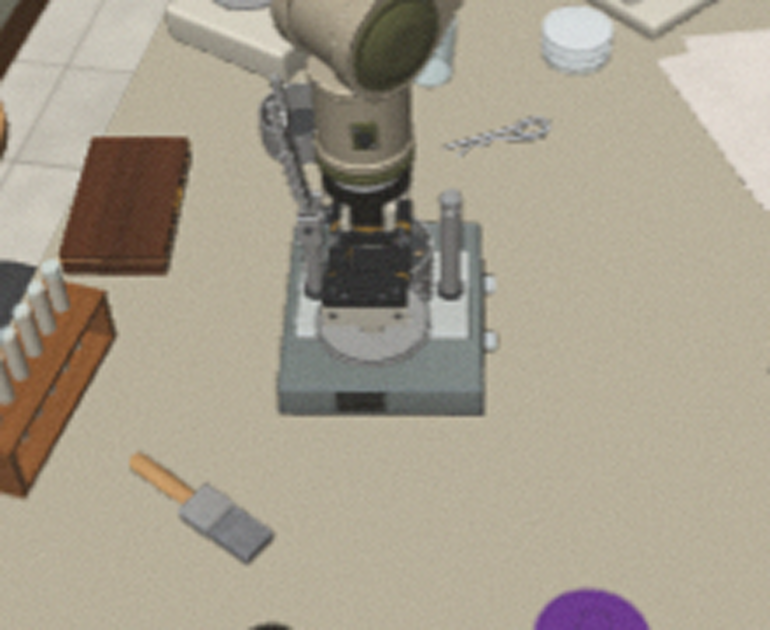

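```bash
python3 - <<'E'
from h import *
crop("pics/w5.png",20,100,420,310,2,"pics/w5c.png")
T=np.load("pics/wT5.npy")
for c in [(0.537,0.0095)]:
  im=cv2.imread("pics/w5.png")
  for t in np.linspace(0,2*np.pi,60):
    p=proj("wrist",[c[0]+.052*np.cos(t),c[1]+.052*np.sin(t),.138],T); cv2.circle(im,tuple(np.round(p).astype(int)),0,(0,0,255),-1)
  cv2.imwrite("pics/w5o.png",im); crop("pics/w5o.png",20,80,270,310,3,"pics/w5c.png")
E
```

```text
(no output)
```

View pics/w5c.png

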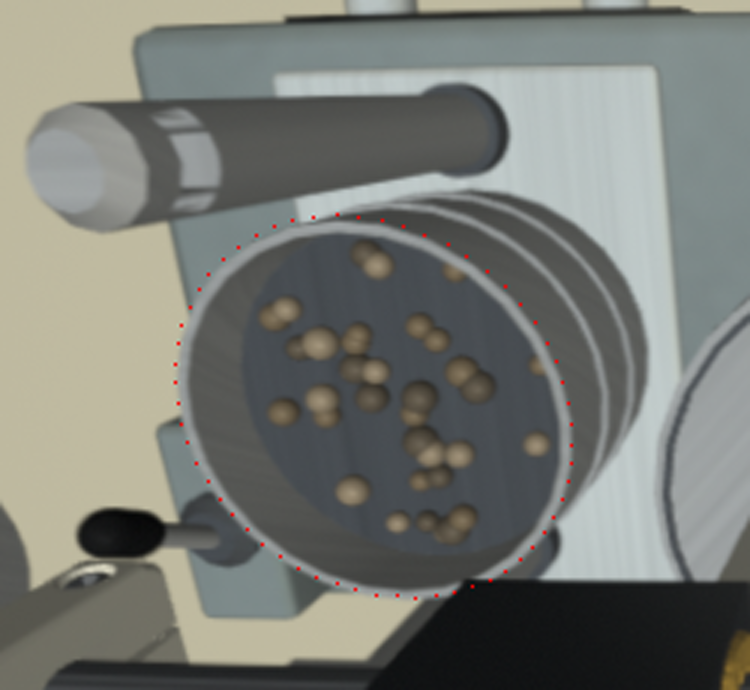

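Emit:
send_rows(increments=[[[0, 0, -0.005, -0.1, 0.002, 0, 255], [0, 0, -0.005, -0.2, 0.002, 0, 255], [0, 0, -0.005, -0.3, 0.002, 0, 255], [0, 0, -0.005, -0.4, 0.002, 0, 255], [0, 0, -0.005, -0.45, 0.002, 0, 255], [0, 0, -0.005, -0.465, 0.002, 0, 255], [0, 0, -0.005, -0.465, 0.002, 0.03, 255], [0, 0, -0.005, -0.465, 0.002, 0.06, 255], [0, 0, -0.005, -0.465, 0.002, 0.07, 255], [0, 0, -0.005, -0.465, 0.002, 0.07, 255]]])

```text
time: 8.45
position: [0.5362, 0.0151, 0.1672]
orientation: [[-0.166, 0.986, -0.002], [0.986, 0.166, 0.001], [0.002, -0.002, -1.0]]
wrist_force: [0.9, -0.0, -3.4]
gripper_width: 0.313
```

```bash
python3 - <<'E'
from h import *
R=np.load("pics/Rplace.npy"); s=sense(); T=tcp(s)
print(T[:3,3],s["wrist_force"],s["gripper_width"],move([.5365,.0105,.148],R))
np.save("pics/wT6.npy",T); cv2.imwrite("pics/w6.png",snapshot("wrist")[:,:,::-1])
E
```

```text
[0.5362 0.0151 0.1672] [ 0.8592 -0.0409 -3.3702] 0.3126059602124948 (array([-0.0025, -0.0023,  0.0084]), array([-0.0154, -0.0014,  0.0641]))
```

View pics/w6.png

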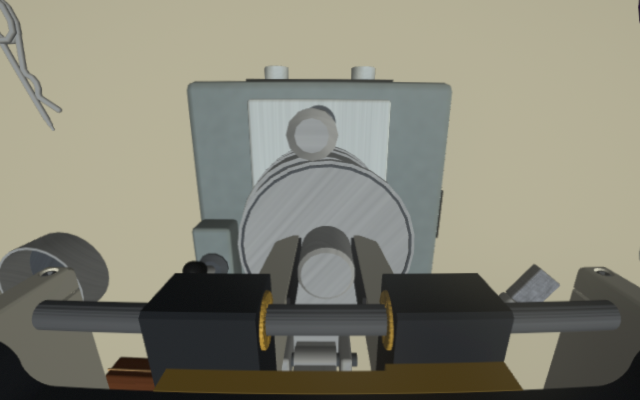

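Emit:
send_rows(increments=[[[-0.002, -0.002, 0.008, -0.015, -0.001, 0, 255], [-0.002, -0.002, 0.008, -0.015, -0.001, 0, 255], [-0.002, -0.002, 0.008, -0.015, -0.001, 0.02, 255], [-0.002, -0.002, 0.008, -0.015, -0.001, 0.04, 255], [-0.002, -0.002, 0.008, -0.015, -0.001, 0.055, 255], [-0.002, -0.002, 0.008, -0.015, -0.001, 0.06, 255]]])

```text
time: 9.0
position: [0.537, 0.0086, 0.1495]
orientation: [[-0.157, 0.988, 0.0], [0.988, 0.157, -0.001], [-0.001, 0.0, -1.0]]
wrist_force: [0.4, -0.0, -3.8]
gripper_width: 0.316
```

```bash
python3 - <<'E'
from h import *
R=np.load("pics/Rplace.npy"); s=sense(); T=tcp(s)
print(T[:3,3],s["wrist_force"],s["gripper_width"],move([.5365,.0105,.148],R))
print(onz("wrist",313,133,.208,np.load("pics/wT6.npy")))
E
```

```text
[0.537  0.0086 0.1495] [ 0.3867 -0.0321 -3.8402] 0.3164948213923272 (array([ 0.0004,  0.0008, -0.0036]), array([ 0.0066, -0.0007,  0.0049]))
[ 0.4677 -0.0019  0.208 ]
```

Emit:
send_rows(increments=[[[0, 0, -0.003, 0.005, 0, 0.003, 255], [0, 0, -0.003, 0.005, 0, 0.006, 255], [0, 0, -0.003, 0.005, 0, 0.01, 255], [0, 0, -0.003, 0.005, 0, 0.01, 255]]])

```text
time: 9.33
position: [0.5373, 0.0105, 0.1477]
orientation: [[-0.16, 0.987, 0.002], [0.987, 0.16, -0.001], [-0.001, 0.002, -1.0]]
wrist_force: [0.2, 0.4, -0.9]
gripper_width: 0.316
```

Emit:
send_rows(increments=[[[0, 0, 0, 0, 0, 0, 90], [0, 0, 0, 0, 0, 0, 90], [0, 0, 0, 0, 0, 0, 90], [0, 0, 0, 0, 0, -0.02, 90], [0, 0, 0, 0, 0, -0.06, 90], [0, 0, 0, 0, 0, -0.14, 90], [0, 0, 0, 0, 0, -0.26, 255], [0, 0, 0, 0, 0, -0.39, 255], [0, 0, 0, 0, 0, -0.52, 255], [0, 0, 0, 0, 0, -0.65, 255], [0, 0, 0, 0, 0, -0.78, 255], [0, 0, 0, 0, 0, -0.84, 255]]])

```text
time: 10.33
position: [0.5375, 0.0116, 0.4056]
orientation: [[-0.16, 0.987, 0.008], [0.987, 0.16, -0.0], [-0.001, 0.008, -1.0]]
wrist_force: [0.5, -0.3, 0.5]
gripper_width: 0.265
```

```bash
python3 - <<'E'
from h import *
R=np.load("pics/Rplace.npy"); s=sense(); T=tcp(s)
print(T[:3,3],s["wrist_force"],s["gripper_width"],s["joint_positions"])
np.save("pics/wT7.npy",T); cv2.imwrite("pics/w7.png",snapshot("wrist")[:,:,::-1])
cv2.imwrite("pics/s7.png",snapshot("scene")[:,:,::-1]);cv2.imwrite("pics/d7.png",snapshot("side")[:,:,::-1])
a=cv2.resize(cv2.imread("pics/s7.png")[120:270,260:440],None,fx=2.2,fy=3);b=cv2.resize(cv2.imread("pics/d7.png")[120:270,230:410],None,fx=2.2,fy=3)
cv2.imwrite("pics/c7.png",np.hstack([a,b]))
E
```

```text
[0.5375 0.0116 0.4056] [ 0.5245 -0.2774  0.4866] 0.2649920358578416 [ 30.5965  16.4549 -49.1662  99.8747  13.4018  69.2867  77.1315]
```

View pics/w7.png

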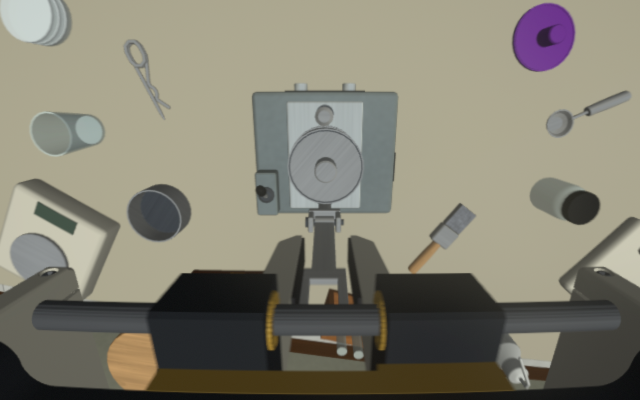

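View pics/c7.png

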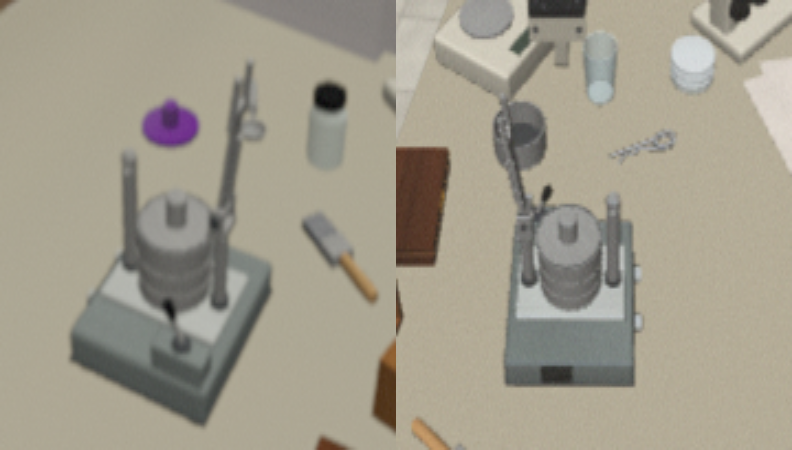

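Emit:
send_rows(increments=[[[0, 0, 0, 0, 0.1, 0, 255], [0, 0, 0, 0, 0.22, 0, 255], [0, 0, 0, 0, 0.34, 0, 255], [0, 0, 0, 0, 0.46, 0, 255], [0, 0, 0, 0, 0.52, 0, 255], [0, 0, 0, 0, 0.52, 0.1, 255], [0, 0, 0, 0, 0.52, 0.2, 255], [0, 0, 0, 0, 0.52, 0.3, 255], [0, 0, 0, 0, 0.52, 0.4, 255], [0, 0, 0, 0, 0.52, 0.43, 255], [0, 0, 0, 0, 0.52, 0.43, 255]]])

```text
time: 11.4
position: [0.6893, 0.0346, 0.2672]
orientation: [[-0.16, 0.987, -0.005], [0.987, 0.16, -0.001], [-0.0, -0.005, -1.0]]
wrist_force: [0.1, -0.9, 0.3]
gripper_width: 0.005
```

```bash
python3 - <<'E'
from h import *
R=np.load("pics/Rplace.npy"); s=sense(); T=tcp(s)
print(T[:3,3],s["wrist_force"],s["gripper_width"],s["joint_positions"])
d=T[:2,3]-[.537,.0105];print("shaker rel",R[:2,1]@d,R[:2,0]@d)
np.save("pics/wT8.npy",T); cv2.imwrite("pics/w8.png",snapshot("wrist")[:,:,::-1])
cv2.imwrite("pics/s8.png",snapshot("scene")[:,:,::-1]);cv2.imwrite("pics/d8.png",snapshot("side")[:,:,::-1])
a=cv2.resize(cv2.imread("pics/s8.png")[90:270,290:440],None,fx=2.6,fy=2.6);b=cv2.resize(cv2.imread("pics/d8.png")[90:270,230:380],None,fx=2.6,fy=2.6)
cv2.imwrite("pics/c8.png",np.hstack([a,b]))
E
```

```text
[0.6893 0.0346 0.2672] [ 0.1286 -0.9317  0.3355] 0.005246741706092266 [ 18.5242  35.1071 -43.0883  91.6302  25.8917  63.9562  68.1714]
shaker rel 0.1541483049084099 -0.0005793583170208074
```

View pics/w8.png

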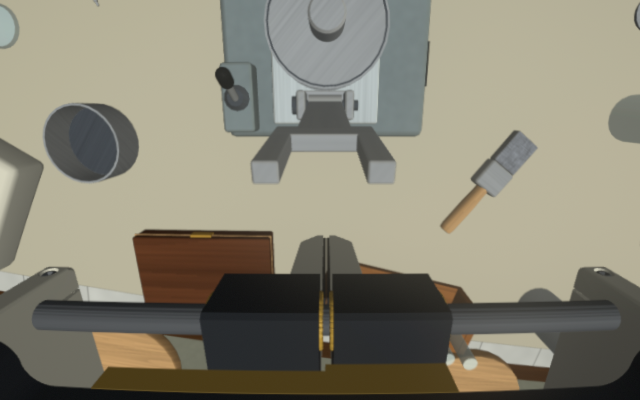

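View pics/c8.png

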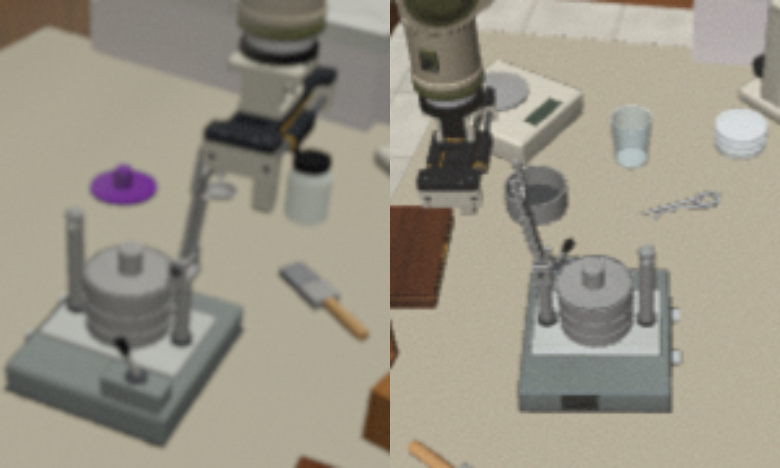

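Emit:
send_rows(increments=[[[0, 0, 0, 0, -0.05, -0.03, 255], [0, 0, 0, 0, -0.1, -0.03, 255], [0, 0, 0, 0, -0.14, -0.03, 255], [0, 0, 0, 0, -0.18, -0.03, 255], [0, 0, 0, 0, -0.22, -0.03, 255], [0, 0, 0, 0, -0.26, -0.03, 255], [0, 0, 0, 0, -0.3, -0.03, 255], [0, 0, 0, 0, -0.34, -0.03, 255], [0, 0, 0, 0, -0.38, -0.03, 255], [0, 0, 0, 0, -0.42, -0.03, 255], [0, 0, 0, 0, -0.46, -0.03, 255], [0, 0, 0, 0, -0.49, -0.03, 255]]])

```text
time: 12.55
position: [0.5451, 0.0117, 0.2805]
orientation: [[-0.16, 0.987, 0.003], [0.987, 0.16, -0.001], [-0.001, 0.003, -1.0]]
wrist_force: [-0.1, 0.4, 0.4]
gripper_width: 0.002
```

```bash
python3 - <<'E'
from h import *
R=np.load("pics/Rplace.npy"); s=sense(); T=tcp(s)
print(T[:3,3],s["wrist_force"],s["gripper_width"],s["joint_positions"])
d=T[:2,3]-[.537,.0105];print("shaker rel",R[:2,1]@d,R[:2,0]@d)
cv2.imwrite("pics/s9.png",snapshot("scene")[:,:,::-1]);cv2.imwrite("pics/d9.png",snapshot("side")[:,:,::-1])
a=cv2.resize(cv2.imread("pics/s9.png")[90:270,290:440],None,fx=2.6,fy=2.6);b=cv2.resize(cv2.imread("pics/d9.png")[90:270,230:380],None,fx=2.6,fy=2.6)
cv2.imwrite("pics/c9.png",np.hstack([a,b]))
E
```

```text
[0.5451 0.0117 0.2805] [-0.093   0.3791  0.4228] 0.0023841446842705707 [ 27.1477  23.7835 -47.3566 109.3292  21.1549  55.7789  69.2806]
shaker rel 0.008174992266534523 -7.19273145697333e-05
```

View pics/c9.png

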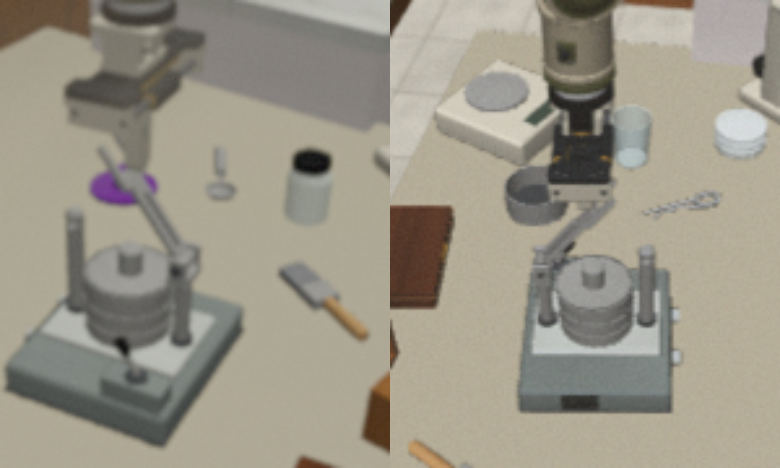

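Emit:
send_rows(increments=[[[0, 0, 0, 0, 0, -0.06, 255], [0, 0, 0.1, -0.05, 0, -0.15, 255], [0, 0, 0.25, -0.15, 0, -0.2, 255], [0, 0, 0.4, -0.27, 0, -0.2, 200], [0, 0, 0.55, -0.4, 0, -0.2, 100], [0, 0, 0.7, -0.5, 0, -0.2, 90], [0, 0, 0.85, -0.6, 0, -0.2, 90], [0, 0, 1, -0.65, 0, -0.2, 90]]])

```text
time: 13.32
position: [0.5772, -0.1854, 0.3393]
orientation: [[0.593, 0.805, 0.001], [0.805, -0.593, -0.002], [-0.001, 0.002, -1.0]]
wrist_force: [-0.5, 0.1, -0.8]
gripper_width: 0.317
```

```bash
python3 - <<'E'
from h import *
a=np.radians(-57.5);R=np.array([[np.cos(a),np.sin(a),0],[np.sin(a),-np.cos(a),0],[0,0,-1.]])
np.save("pics/Rcot.npy",R); s=sense()
print(s["time"],s["position"],s["orientation"][:,0],s["joint_positions"],move([.4214,-.34,.10],R))
E
```

```text
13.3167 [ 0.5772 -0.1854  0.3393] [ 0.5933  0.805  -0.0006] [ 36.7019  22.7214 -34.5531  97.9734  14.2496  63.6381  51.4705] (array([ 0.0023, -0.0019,  2.4691]), array([-0.7224, -0.114 ,  0.7978]))
```

Emit:
send_rows(increments=[[[0, 0, 0.15, -0.1, -0.01, 0, 90], [0, 0, 0.3, -0.2, -0.03, 0.05, 90], [0, 0, 0.45, -0.3, -0.05, 0.1, 90], [0, 0, 0.6, -0.4, -0.06, 0.15, 90], [0, 0, 0.75, -0.5, -0.08, 0.2, 90], [0, 0, 0.9, -0.6, -0.1, 0.25, 90], [0, 0, 1, -0.65, -0.1, 0.3, 90]]])

```text
time: 13.9
position: [0.4356, -0.324, 0.2489]
orientation: [[0.989, 0.15, 0.0], [0.15, -0.989, -0.002], [-0.0, 0.002, -1.0]]
wrist_force: [-0.4, 0.3, 0.0]
gripper_width: 0.645
```

Emit:
send_rows(increments=[[[0, 0, 0.15, 0, 0, 0, 90], [0, 0, 0.3, 0, 0, 0, 90], [0, 0, 0.45, 0, 0, 0, 90], [0, 0, 0.6, 0, 0, 0, 90], [0, 0, 0.75, 0, 0, 0, 90], [0, 0, 0.9, 0, 0, 0, 90], [0, 0, 1, 0, 0, 0, 90]]])

```text
time: 14.48
position: [0.4392, -0.3214, 0.2495]
orientation: [[0.807, -0.59, 0.002], [-0.59, -0.807, -0.0], [0.002, -0.001, -1.0]]
wrist_force: [0.1, -0.4, 0.6]
gripper_width: 0.647
```

```bash
python3 - <<'E'
from h import *
R=np.load("pics/Rcot.npy"); s=sense()
print(s["time"],s["position"],s["orientation"][:,0],s["joint_positions"],move([.4214,-.34,.12],R))
E
```

```text
14.4833 [ 0.4392 -0.3214  0.2495] [ 0.8073 -0.5901  0.0017] [ 38.0167  20.1371 -10.3681 113.0678   4.8207  47.0974 -11.1736] (array([-0.0012, -0.002 ,  0.4741]), array([-0.012 ,  0.0852,  0.4317]))
```

Emit:
send_rows(increments=[[[0, 0, 0.15, -0.01, 0.04, 0.1, 90], [0, 0, 0.3, -0.01, 0.085, 0.2, 90], [0, 0, 0.45, -0.01, 0.085, 0.3, 90], [0, 0, 0.474, -0.01, 0.085, 0.38, 90], [0, 0, 0.474, -0.01, 0.085, 0.42, 90], [0, 0, 0.474, -0.01, 0.085, 0.43, 90], [0, 0, 0.474, -0.01, 0.085, 0.43, 90]]])

```text
time: 15.07
position: [0.4216, -0.3401, 0.1196]
orientation: [[0.543, -0.84, 0.0], [-0.84, -0.543, 0.001], [-0.0, -0.0, -1.0]]
wrist_force: [-0.5, -0.1, -0.5]
gripper_width: 0.644
```

```bash
python3 - <<'E'
from h import *
s=sense();T=tcp(s)
print(s["time"],s["position"],s["orientation"][:,0],s["joint_positions"])
np.save("pics/wT10.npy",T); cv2.imwrite("pics/w10.png",snapshot("wrist")[:,:,::-1])
cv2.imwrite("pics/s10.png",snapshot("scene")[:,:,::-1]);crop("pics/s10.png",280,130,440,260,5,"pics/s10c.png")
E
```

```text
15.0667 [ 0.4216 -0.3401  0.1196] [ 0.543  -0.8397 -0.0004] [ 35.5218  29.8913  -3.6949 120.6405   3.6634  29.5772 -27.9817]
```

View pics/w10.png

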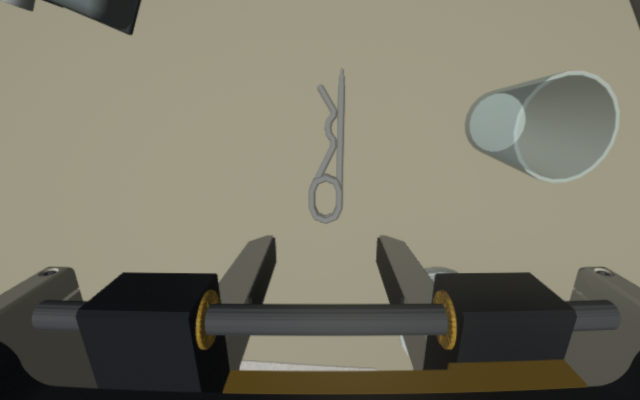

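View pics/s10c.png

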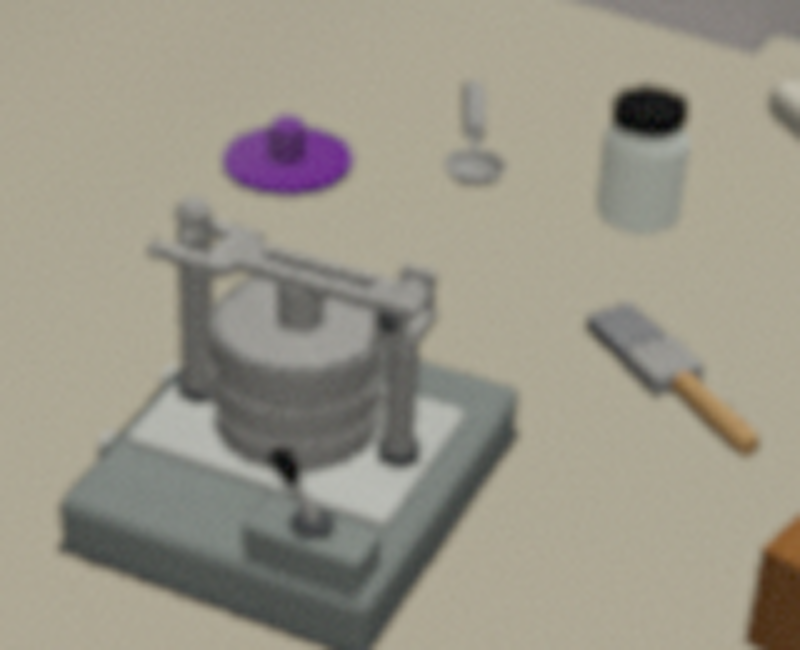

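```bash
python3 - <<'E'
from h import *
crop("pics/w10.png",285,60,365,230,4,"pics/w10c.png")
T=np.load("pics/wT10.npy")
R=np.load("pics/Rcot.npy")
tip=onz("wrist",342,69,.003,T);l=onz("wrist",341.5,180,.003,T);co=onz("wrist",325.8,198.5,.009,T)
print(tip,l,co,"yaw",np.degrees(np.arctan2(*(tip-l)[[1,0]])))
top=onz("wrist",326,174,.009,T);bot=onz("wrist",326,223,.009,T);L=onz("wrist",308.5,198,.009,T);Rr=onz("wrist",342.5,198,.009,T);print(np.linalg.norm(top-bot),np.linalg.norm(L-Rr))
E
```

```text
[ 0.5254 -0.2901  0.003 ] [ 0.4435 -0.3443  0.003 ] [ 0.4215 -0.3408  0.009 ] yaw 33.49394095221837
0.048294894410050505 0.03211729100777587
```

View pics/w10c.png

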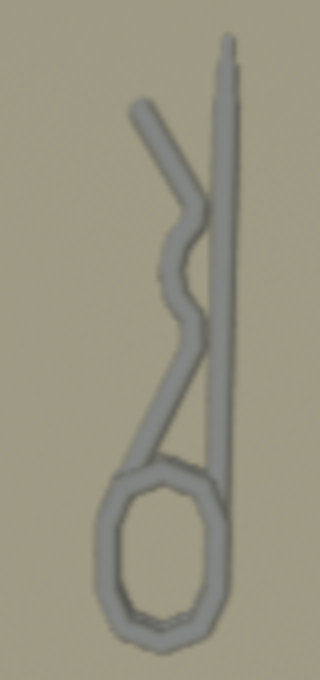

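```bash
python3 - <<'E'
from h import *
T=np.load("pics/wT10.npy")
tip=onz("wrist",342.2,69.5,.003,T);l=onz("wrist",339.2,185,.003,T);co=onz("wrist",325.75,198.2,.009,T)
y=np.degrees(np.arctan2(*(tip-l)[[1,0]]));print(co,"yaw",y)
e=tip-co;print(np.degrees(np.arctan2(e[1],e[0])+np.arctan2(13,114)),np.linalg.norm(e[:2]))
a=np.radians(32.2-90);R=np.array([[np.cos(a),np.sin(a),0],[np.sin(a),-np.cos(a),0],[0,0,-1.]]);np.save("pics/Rcot.npy",R)
print(move([co[0],co[1],.0025],R))
E
```

```text
[ 0.4218 -0.3406  0.009 ] yaw 32.1876919536103
32.367044778325486 0.11491231878608575
(array([-0.002 , -0.0027,  0.0148]), array([-0.0016,  0.0015,  0.3954]))
```

Emit:
send_rows(increments=[[[-0.002, -0.003, 0.013, -0.001, 0.001, 0.1, 90], [-0.002, -0.003, 0.013, -0.001, 0.001, 0.2, 100], [-0.002, -0.003, 0.013, -0.001, 0.001, 0.29, 110], [-0.002, -0.003, 0.013, -0.001, 0.001, 0.35, 110], [-0.002, -0.003, 0.013, -0.001, 0.001, 0.38, 110], [-0.002, -0.003, 0.013, -0.001, 0.001, 0.387, 110], [-0.002, -0.003, 0.013, -0.001, 0.001, 0.39, 110]]])

```text
time: 15.75
position: [0.4217, -0.3407, 0.0041]
orientation: [[0.534, -0.846, -0.0], [-0.846, -0.534, 0.0], [-0.0, 0.0, -1.0]]
wrist_force: [0.1, 0.1, 0.5]
gripper_width: 0.567
```

```bash
python3 - <<'E'
from h import *
s=sense();R=np.load("pics/Rcot.npy")
print(s["position"],s["wrist_force"],s["orientation"][:,2],move([.4218,-.3406,.0025],R))
E
```

```text
[ 0.4217 -0.3407  0.0041] [0.1154 0.1416 0.4512] [-0.0004  0.0002 -1.    ] (array([0.0002, 0.0005, 0.0015]), array([-0.    , -0.0004,  0.0052]))
```

Emit:
send_rows(increments=[[[0, 0, 0, 0, 0, 0.005, 110], [0, 0, 0, 0, 0, 0.005, 255], [0, 0, 0, 0, 0, 0.005, 255], [0, 0, 0, 0, 0, 0.005, 255], [0, 0, 0, 0, 0, 0.005, 255], [0, 0, 0, 0, 0, 0.005, 255], [0, 0, 0, 0, 0, 0.005, 255], [0, 0, 0, 0, 0, 0.005, 255], [0, 0, 0, 0, 0, 0.005, 255]]], grip_force=50)

```text
time: 16.5
position: [0.4215, -0.3405, 0.0025]
orientation: [[0.534, -0.846, -0.0], [-0.846, -0.534, 0.0], [-0.0, 0.0, -1.0]]
wrist_force: [-0.1, 0.7, 6.4]
gripper_width: 0.332
```

```bash
python3 - <<'E'
from h import *
s=sense();T=tcp(s)
print(s["time"],s["position"],s["gripper_width"]*93,s["wrist_force"])
np.save("pics/wT11.npy",T); cv2.imwrite("pics/w11.png",snapshot("wrist")[:,:,::-1])
E
```

```text
16.5 [ 0.4215 -0.3405  0.0025] 30.857500034433038 [-0.0858  0.6513  6.4233]
```

View pics/w11.png

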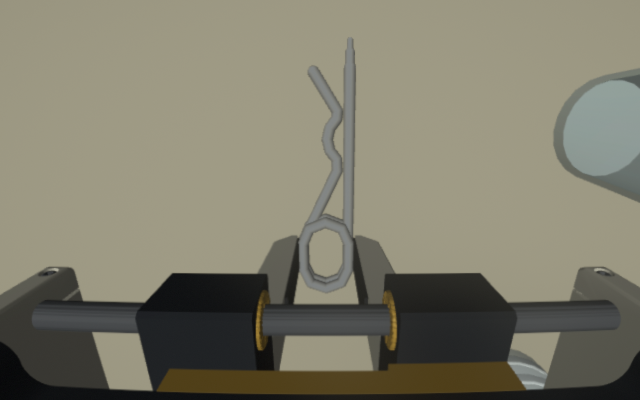

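Emit:
send_rows(increments=[[[0, 0, 0, 0, 0, -0.05, 255], [0, 0, 0, 0, 0, -0.15, 255], [0, 0, -0.1, 0, 0, -0.27, 255], [0, 0, -0.25, 0, 0, -0.4, 255], [0, 0, -0.4, -0.05, -0.05, -0.53, 255], [0, 0, -0.55, -0.12, -0.12, -0.65, 255], [0, 0, -0.7, -0.2, -0.2, -0.74, 255], [0, 0, -0.85, -0.28, -0.28, -0.76, 255], [0, 0, -0.95, -0.36, -0.36, -0.76, 255], [0, 0, -1, -0.4, -0.42, -0.76, 255]]])

```text
time: 17.38
position: [0.4641, -0.1683, 0.2315]
orientation: [[0.977, -0.214, 0.001], [-0.214, -0.977, 0.0], [0.001, -0.001, -1.0]]
wrist_force: [-0.1, 0.2, -1.3]
gripper_width: 0.334
```

```bash
python3 - <<'E'
from h import *
s=sense();T=tcp(s)
a=np.radians(9.2);R=np.array([[np.cos(a),np.sin(a),0],[np.sin(a),-np.cos(a),0],[0,0,-1.]]);np.save("pics/Rins.npy",R)
print(s["time"],s["position"],s["gripper_width"]*93,s["wrist_force"],s["joint_positions"],move([.4798,-.158,.2105],R))
E
```

```text
17.3833 [ 0.4641 -0.1683  0.2315] 31.027468841708668 [-0.1425  0.233  -1.3333] [ 29.4422  18.699  -20.7523 119.6707   9.5215  43.1058  -9.6112] (array([-0.0005, -0.0014, -0.4785]), array([ 0.0438, -0.0447,  0.07  ]))
```

Emit:
send_rows(increments=[[[0, -0.001, -0.15, 0.044, 0, 0, 255], [0, -0.001, -0.3, 0.044, -0.02, 0, 255], [0, -0.001, -0.45, 0.044, -0.04, 0, 255], [0, -0.001, -0.478, 0.044, -0.045, 0, 255], [0, -0.001, -0.478, 0.044, -0.045, 0, 255], [0, -0.001, -0.478, 0.044, -0.045, 0, 255]]])

```text
time: 17.88
position: [0.4794, -0.1618, 0.2299]
orientation: [[0.989, 0.149, -0.002], [0.149, -0.989, 0.001], [-0.002, -0.001, -1.0]]
wrist_force: [0.8, -0.4, -0.9]
gripper_width: 0.335
```

```bash
python3 - <<'E'
from h import *
s=sense();T=tcp(s);R=np.load("pics/Rins.npy")
print(s["time"],s["position"],s["wrist_force"],s["joint_positions"],move([.4798,-.158,.1905],R))
np.save("pics/wT12.npy",T); cv2.imwrite("pics/w12.png",snapshot("wrist")[:,:,::-1])
E
```

```text
17.8833 [ 0.4794 -0.1618  0.2299] [ 0.8054 -0.433  -0.8504] [ 31.9399  20.3548 -25.8818 117.9992  12.5176  44.3565   6.9945] (array([-0.0012,  0.0025, -0.0144]), array([ 0.0033, -0.0124,  0.1315]))
```

View pics/w12.png

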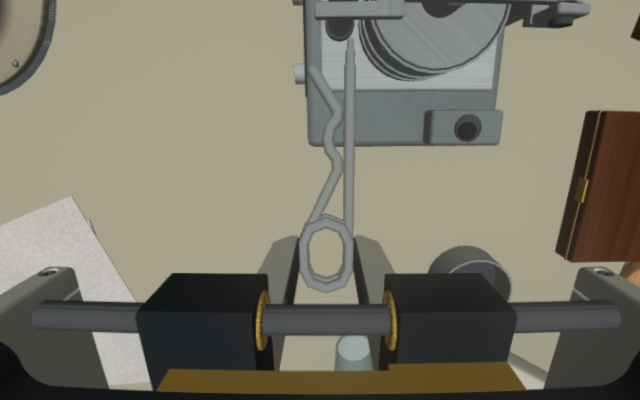

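```bash
python3 - <<'E'
from h import *
I=np.eye(4)
crop("pics/w12.png",290,30,370,240,3,"pics/w12c.png")
for p in [(350,42),(350,60),(348.7,215)]: print(onz("wrist",*p,-.0005,I))
for p in [(326,253)]: print(onz("wrist",*p,-.0095,I))
E
```

```text
[ 0.0126 -0.1124 -0.0005]
[ 0.0128 -0.104  -0.0005]
[ 0.0139 -0.0216 -0.0005]
[ 0.0009 -0.002  -0.0095]
```

View pics/w12c.png

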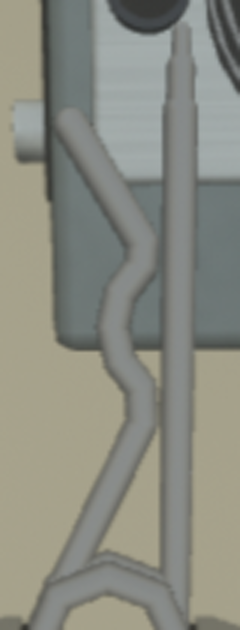

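Emit:
send_rows(increments=[[[-0.001, 0.002, -0.014, 0.003, -0.012, 0.05, 255], [-0.001, 0.002, -0.014, 0.003, -0.012, 0.1, 255], [-0.001, 0.002, -0.014, 0.003, -0.012, 0.128, 255], [-0.001, 0.002, -0.014, 0.003, -0.015, 0.131, 255], [-0.001, 0.002, -0.014, 0.003, -0.03, 0.131, 255], [-0.001, 0.002, -0.014, 0.003, -0.05, 0.131, 255], [-0.001, 0.002, -0.014, 0.003, -0.055, 0.131, 255], [-0.001, 0.002, -0.014, 0.003, -0.055, 0.131, 255]]])

```text
time: 18.6
position: [0.4784, -0.1443, 0.1914]
orientation: [[0.986, 0.164, 0.001], [0.164, -0.986, -0.0], [0.001, 0.0, -1.0]]
wrist_force: [0.2, -0.7, -1.2]
gripper_width: 0.33
```

```bash
python3 - <<'E'
from h import *
s=sense();T=tcp(s);R=np.load("pics/Rins.npy")
print(s["time"],s["position"],s["wrist_force"],s["joint_positions"],move([.4774,-.143,.1905],R))
np.save("pics/wT13.npy",T); cv2.imwrite("pics/w13.png",snapshot("wrist")[:,:,::-1])
cv2.imwrite("pics/s13.png",snapshot("scene")[:,:,::-1]);crop("pics/s13.png",290,150,370,230,7,"pics/s13c.png")
E
```

```text
18.6 [ 0.4784 -0.1443  0.1914] [ 0.2427 -0.7365 -1.1533] [ 28.9478  22.8363 -24.9322 121.3053  15.1632  38.7238   3.2809] (array([ 0.0004, -0.0012,  0.0056]), array([-0.0026, -0.0048,  0.003 ]))
```

View pics/w13.png

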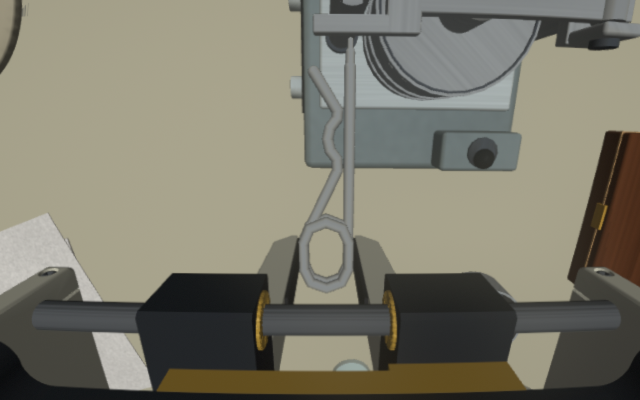

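View pics/s13c.png

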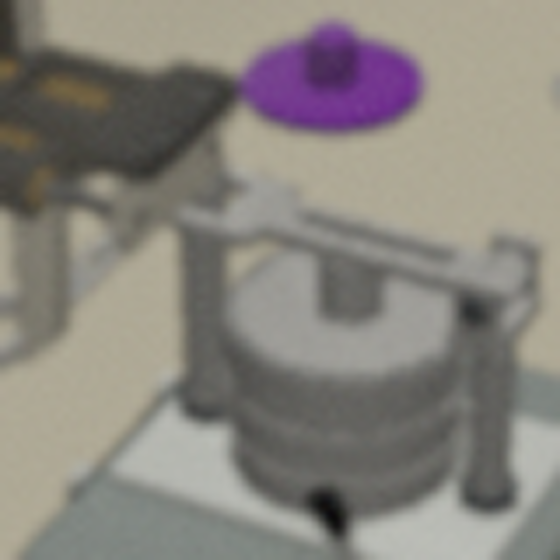

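```bash
python3 - <<'E'
from h import *
crop("pics/w13.png",290,0,430,100,5.5,"pics/w13c.png")
T=np.load("pics/wT13.npy")
for h in ([.4677,-.0017],): 
  print("stud top proj",proj("wrist",[*h,.208],T),"at hole",proj("wrist",[*h,.191],T))
  for t in range(0,360,45): print(proj("wrist",[h[0]+.011*np.cos(np.radians(t)),h[1]+.011*np.sin(np.radians(t)),.184],T).round(1),end=" ")
E
```

```text
stud top proj [354.9355 -42.101 ] at hole [351.6532 -25.4698]
[372.1 -15.4] [368.9 -33.8] [354.6 -44.1] [337.8 -39.9] [328.7 -23.8] [332.4  -5.5] [346.5   4.3] [362.8   0.3]
```

View pics/w13c.png

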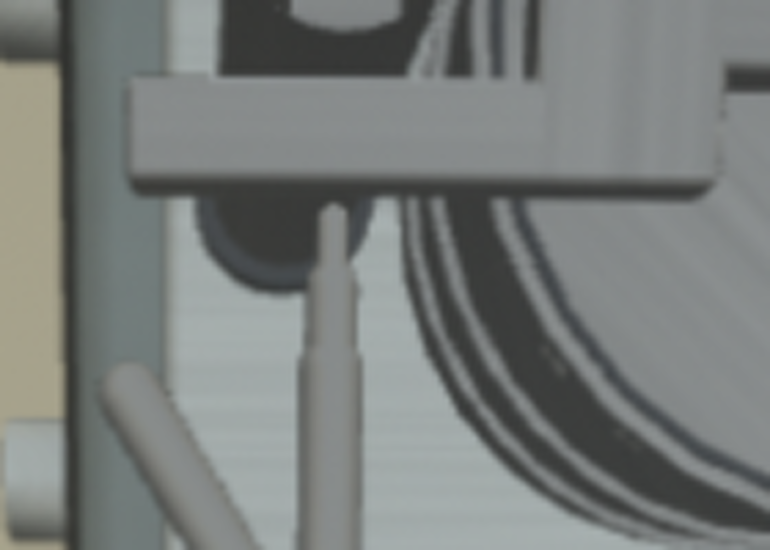

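Emit:
send_rows(increments=[[[0, -0.001, 0.005, -0.001, -0.02, 0.003, 255], [0, -0.001, 0.005, -0.001, -0.035, 0.003, 255], [0, -0.001, 0.005, -0.001, -0.04, 0.003, 255], [0, -0.001, 0.005, -0.001, -0.04, 0.003, 255]]])

```text
time: 19.03
position: [0.4758, -0.1326, 0.1899]
orientation: [[0.987, 0.16, -0.001], [0.16, -0.987, 0.0], [-0.001, -0.0, -1.0]]
wrist_force: [-0.0, 0.4, -0.8]
gripper_width: 0.337
```

```bash
python3 - <<'E'
from h import *
s=sense();T=tcp(s);R=np.load("pics/Rins.npy")
print(s["time"],s["position"],s["wrist_force"],move([.4654,-.0689,.1905],R))
np.save("pics/wT14.npy",T); cv2.imwrite("pics/w14.png",snapshot("wrist")[:,:,::-1])
crop("pics/w14.png",290,0,430,100,5.5,"pics/w14c.png")
E
```

```text
19.0333 [ 0.4758 -0.1326  0.1899] [-0.0175  0.3898 -0.7939] (array([-0.0003,  0.0011,  0.0008]), array([-0.0001, -0.215 , -0.002 ]))
```

View pics/w14c.png

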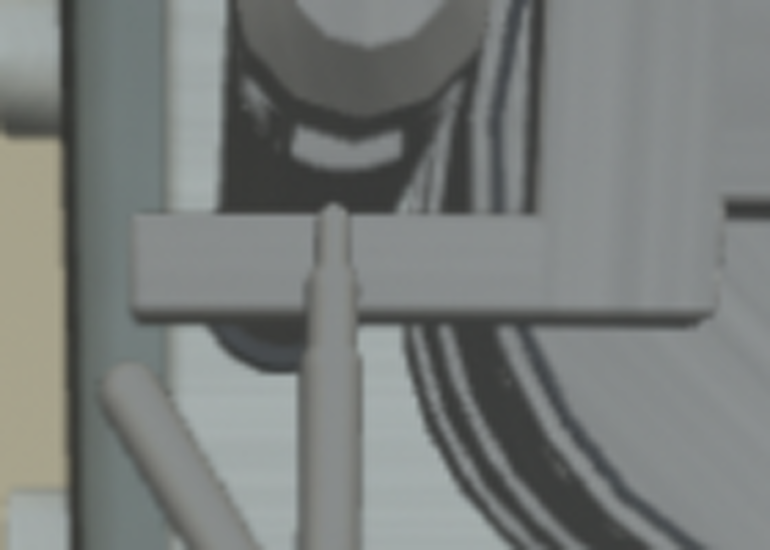

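```bash
python3 - <<'E'
from h import *
T=np.load("pics/wT14.npy"); im=cv2.imread("pics/w14.png"); im=cv2.resize(im[0:100,290:430],None,fx=5.5,fy=5.5,interpolation=cv2.INTER_CUBIC)
h=np.array([.4677,-.0017])
for z,c in [(.208,(0,0,255)),(.204,(0,255,255)),(.191,(0,255,0)),(.184,(255,0,0))]:
  for r in ([.007,.011] if z==.208 else [.011]):
   for t in range(180,361,5):
    p=proj("wrist",[h[0]+r*np.cos(np.radians(t)),h[1]+r*np.sin(np.radians(t)),z],T); p=(p-[290,0])*5.5+2
    cv2.circle(im,tuple(np.round(p).astype(int)),1,c,-1)
cv2.imwrite("pics/w14o.png",im)
E
```

```text
(no output)
```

View pics/w14o.png

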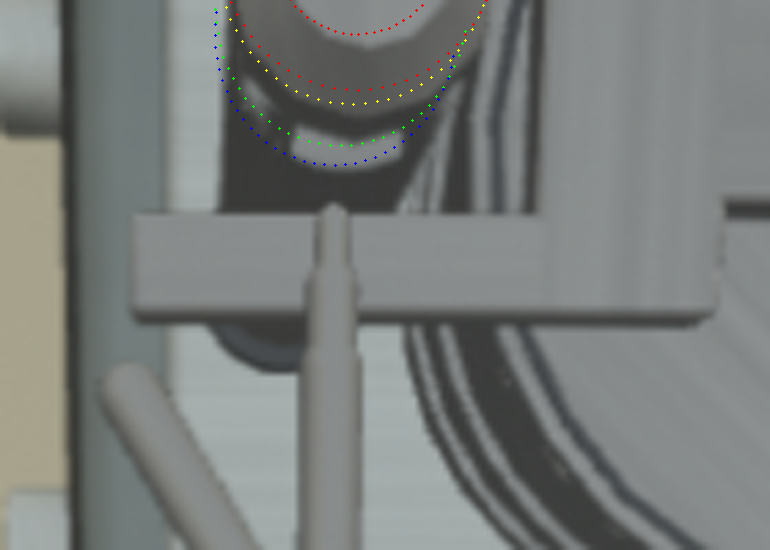

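Emit:
send_rows(increments=[[[0, 0.001, 0, 0.0025, 0, -0.002, 255], [0, 0.001, 0, 0.0025, -0.015, -0.002, 255], [0, 0.001, 0, 0.0025, -0.03, -0.002, 255], [0, 0.001, 0, 0.0025, -0.045, -0.002, 255], [0, 0.001, 0, 0.0025, -0.06, -0.002, 255], [0, 0.001, 0, 0.0025, -0.075, -0.002, 255], [0, 0.001, 0, 0.0025, -0.09, -0.002, 255], [0, 0.001, 0, 0.0025, -0.1, -0.002, 255]]])

```text
time: 19.75
position: [0.4717, -0.1027, 0.1904]
orientation: [[0.987, 0.16, -0.0], [0.16, -0.987, 0.0], [-0.0, -0.0, -1.0]]
wrist_force: [-0.3, -0.0, -1.8]
gripper_width: 0.334
```

```bash
python3 - <<'E'
from h import *
s=sense();T=tcp(s);R=np.load("pics/Rins.npy")
print(s["time"],s["position"],s["wrist_force"],s["torque"],move([.4661,-.0689,.1905],R))
np.save("pics/wT15.npy",T); cv2.imwrite("pics/w15.png",snapshot("wrist")[:,:,::-1])
crop("pics/w15.png",250,0,430,150,4,"pics/w15c.png")
E
```

```text
19.75 [ 0.4717 -0.1027  0.1904] [-0.2587 -0.0304 -1.8422] [-0.0765 -0.1655  0.0351] (array([-0.0003,  0.0001,  0.0003]), array([-0.0004, -0.1143, -0.0002]))
```

View pics/w15c.png

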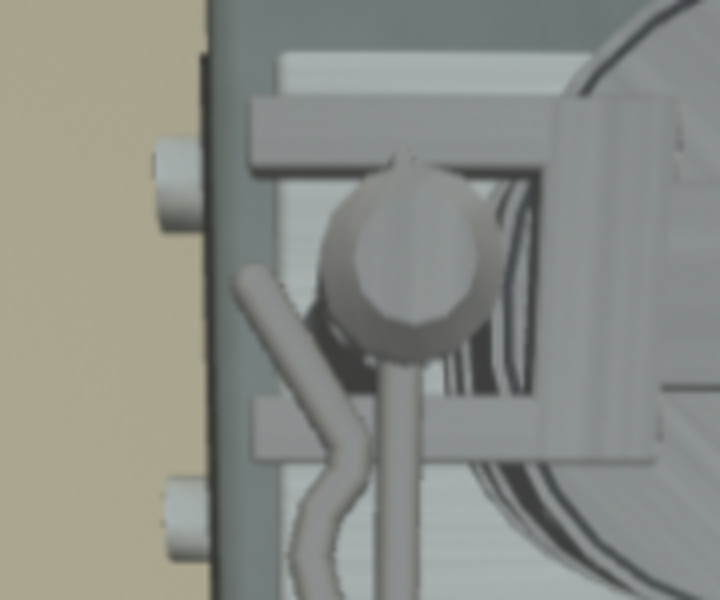

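Emit:
send_rows(increments=[[[0, 0, 0, 0, -0.012, 0, 255], [0, 0, 0, 0, -0.024, 0, 255], [0, 0, 0, 0, -0.036, 0, 255], [0, 0, 0, 0, -0.048, 0, 255], [0, 0, 0, 0, -0.06, 0, 255]]], grip_force=55)

```text
time: 20.22
position: [0.468, -0.0907, 0.1903]
orientation: [[0.988, 0.156, -0.002], [0.156, -0.988, -0.006], [-0.003, 0.006, -1.0]]
wrist_force: [-0.9, -19.8, -0.6]
gripper_width: 0.332
```

Emit:
send_rows(increments=[[[0, 0, 0, 0, -0.01, 0, 255], [0, 0, 0, 0, -0.02, 0, 255], [0, 0, 0, 0, -0.03, 0, 255], [0, 0, 0, 0, -0.04, 0, 255], [0, 0, 0, 0, -0.05, 0, 255], [0, 0, 0, 0, -0.055, 0, 255], [0, 0, 0, 0, -0.055, 0, 255]]])

```text
time: 20.8
position: [0.465, -0.0691, 0.1901]
orientation: [[0.987, 0.16, -0.002], [0.16, -0.987, -0.0], [-0.002, -0.0, -1.0]]
wrist_force: [-4.3, -0.1, -0.6]
gripper_width: 0.33
```

```bash
python3 - <<'E'
from h import *
s=sense();T=tcp(s);R=np.load("pics/Rins.npy")
print(s["time"],s["position"],s["wrist_force"],s["torque"],move([.4661,-.0689,.1905],R))
np.save("pics/wT16.npy",T); cv2.imwrite("pics/w16.png",snapshot("wrist")[:,:,::-1])
crop("pics/w16.png",230,0,430,290,2,"pics/w16c.png")
E
```

```text
20.8 [ 0.465  -0.0691  0.1901] [-4.3361 -0.129  -0.6448] [-0.1163  1.0061  0.2939] (array([-0.0005,  0.0031,  0.0006]), array([ 0.0037,  0.    , -0.0014]))
```

View pics/w16c.png

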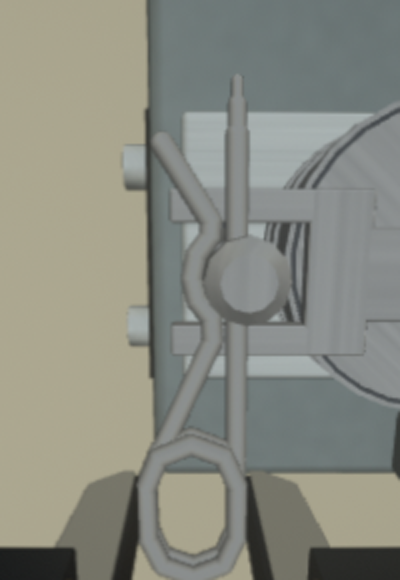

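Emit:
send_rows(increments=[[[0, 0, 0, 0.002, 0, 0, 120], [0, 0, 0, 0.002, 0, 0, 110], [0, 0, 0, 0.002, 0, 0, 110], [0, 0, 0, 0.002, 0, 0, 110], [0, 0, 0, 0.002, 0, 0, 110], [0, 0, 0, 0.002, 0, -0.04, 110], [0, 0, 0, 0.002, 0, -0.1, 110], [0, 0, 0, 0.002, 0, -0.2, 110], [0, 0, 0, 0.002, 0, -0.3, 255], [0, 0, 0, 0.002, 0, -0.38, 255], [0, 0, 0, 0.002, 0, -0.4, 255]]])

```text
time: 21.77
position: [0.4687, -0.0691, 0.3142]
orientation: [[0.987, 0.159, 0.006], [0.159, -0.987, -0.001], [0.006, 0.002, -1.0]]
wrist_force: [0.5, -0.5, -0.7]
gripper_width: 0.398
```

```bash
python3 - <<'E'
from h import *
s=sense();T=tcp(s)
print(s["time"],s["position"],s["wrist_force"],s["gripper_width"])
np.save("pics/wT17.npy",T); cv2.imwrite("pics/w17.png",snapshot("wrist")[:,:,::-1])
cv2.imwrite("pics/s17.png",snapshot("scene")[:,:,::-1]);crop("pics/s17.png",290,140,390,250,5,"pics/s17c.png")
E
```

```text
21.7667 [ 0.4687 -0.0691  0.3142] [ 0.4773 -0.526  -0.7219] 0.3984814398962437
```

View pics/w17.png

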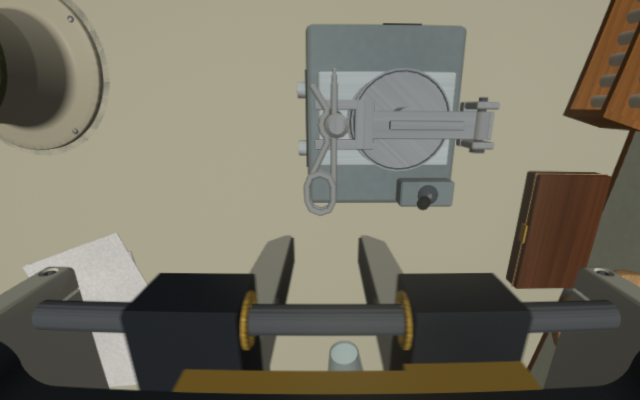

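View pics/s17c.png

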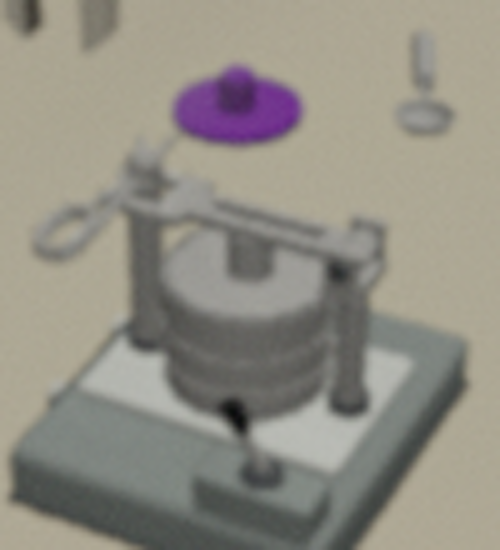

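```bash
python3 - <<'E'
from h import *
crop("pics/w17.png",290,50,410,225,3.4,"pics/w17c.png")
T=np.load("pics/wT17.npy"); 
print("coil",onz("wrist",321,193.5,.2,T),"legtip",onz("wrist",334.5,69,.191,T),"studtop",onz("wrist",336,123,.208,T),"switch tip",onz("wrist",423,202.5,.125,T))
E
```

```text
coil [ 0.4652 -0.0671  0.2   ] legtip [0.4594 0.0449 0.191 ] studtop [ 0.4678 -0.0001  0.208 ] switch tip [ 0.593  -0.0793  0.125 ]
```

View pics/w17c.png

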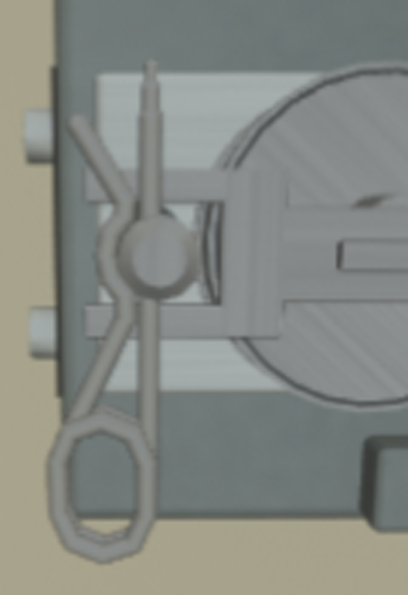

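Emit:
send_rows(increments=[[[0, 0, -0.15, 0.05, 0.02, -0.03, 255], [0, 0, -0.3, 0.1, 0.04, -0.03, 255], [0, 0, -0.45, 0.15, 0.06, -0.03, 255], [0, 0, -0.6, 0.2, 0.08, -0.03, 255], [0, 0, -0.75, 0.25, 0.1, -0.03, 255], [0, 0, -0.9, 0.3, 0.1, -0.03, 255], [0, 0, -1, 0.3, 0.1, -0.03, 255]]])

```text
time: 22.45
position: [0.5624, -0.0845, 0.3171]
orientation: [[0.58, 0.815, -0.001], [0.815, -0.58, 0.002], [0.001, -0.002, -1.0]]
wrist_force: [-0.8, -0.4, 0.2]
gripper_width: 0.009
```

Emit:
send_rows(increments=[[[0, 0, -0.15, 0, 0, 0, 255], [0, 0, -0.3, 0, 0, 0, 255], [0, 0, -0.45, 0, 0, 0, 255], [0, 0, -0.6, 0, 0, 0, 255], [0, 0, -0.75, 0, 0, 0, 255], [0, 0, -0.9, 0, 0, 0, 255], [0, 0, -1, 0, 0, 0, 255], [0, 0, -1, 0, 0, 0, 255]]])

```text
time: 23.12
position: [0.56, -0.0847, 0.3174]
orientation: [[-0.163, 0.987, -0.002], [0.987, 0.163, 0.001], [0.002, -0.002, -1.0]]
wrist_force: [-0.1, 0.1, -1.2]
gripper_width: 0.007
```

```bash
python3 - <<'E'
from h import *
s=sense();T=tcp(s);R=np.load("pics/Rplace.npy")
print(s["time"],s["position"],s["gripper_width"],s["joint_positions"],move([.5626,-.0846,.118],R))
np.save("pics/wT18.npy",T); cv2.imwrite("pics/w18.png",snapshot("wrist")[:,:,::-1])
E
```

```text
23.1167 [ 0.56   -0.0847  0.3174] 0.0066881641606923985 [ 37.0364  23.508  -47.7149 103.8424  19.5274  61.4266  81.5212] (array([-0.0028, -0.0021,  0.0042]), array([-0.0021,  0.0101,  0.6648]))
```

View pics/w18.png

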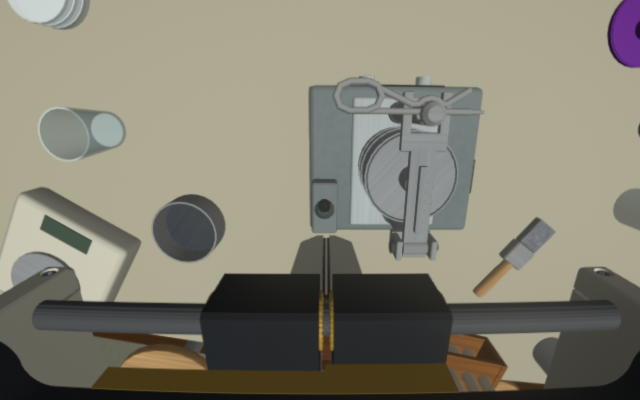

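Emit:
send_rows(increments=[[[-0.003, -0.002, 0.004, -0.002, 0, 0.12, 255], [-0.003, -0.002, 0.004, -0.002, 0, 0.25, 255], [-0.003, -0.002, 0.004, -0.002, 0, 0.38, 255], [-0.003, -0.002, 0.004, -0.002, 0, 0.5, 255], [-0.003, -0.002, 0.004, -0.002, 0, 0.58, 255], [-0.003, -0.002, 0.004, -0.002, 0, 0.64, 255], [-0.003, -0.002, 0.004, -0.002, 0, 0.66, 255], [-0.003, -0.002, 0.004, -0.002, 0, 0.66, 255]]])

```text
time: 23.83
position: [0.5596, -0.0848, 0.1196]
orientation: [[-0.155, 0.988, -0.001], [0.988, 0.155, -0.0], [-0.0, -0.001, -1.0]]
wrist_force: [0.7, 0.4, 0.1]
gripper_width: 0.008
```

```bash
python3 - <<'E'
from h import *
s=sense();T=tcp(s)
print(s["time"],s["position"],s["wrist_force"])
np.save("pics/wT19.npy",T); cv2.imwrite("pics/w19.png",snapshot("wrist")[:,:,::-1])
cv2.imwrite("pics/s19.png",snapshot("scene")[:,:,::-1]);crop("pics/s19.png",270,140,400,260,5,"pics/s19c.png")
E
```

```text
23.8333 [ 0.5596 -0.0848  0.1196] [0.7267 0.4472 0.127 ]
```

View pics/w19.png

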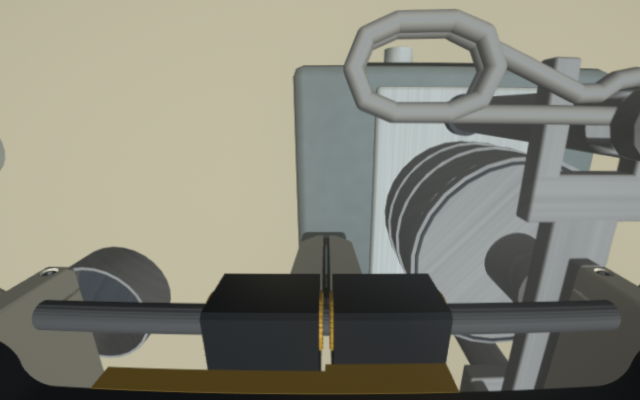

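View pics/s19c.png

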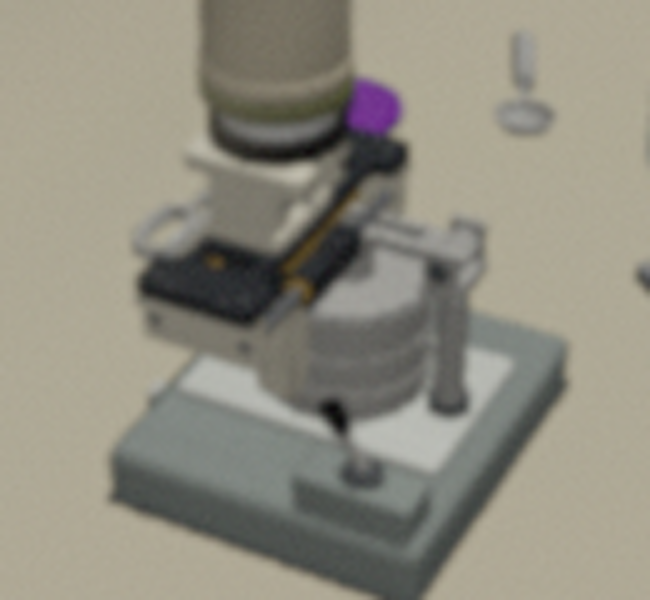

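Emit:
send_rows(increments=[[[0, 0, 0, 0, 0.02, 0, 255], [0, 0, 0, 0, 0.04, 0, 255], [0, 0, 0, 0, 0.06, 0, 255], [0, 0, 0, 0, 0.08, 0, 255], [0, 0, 0, 0, 0.1, 0, 255], [0, 0, 0, 0, 0.12, 0, 255], [0, 0, 0, 0, 0.14, 0, 255], [0, 0, 0, 0, 0.16, 0, 255], [0, 0, 0, 0, 0.17, 0, 255], [0, 0, 0, 0, 0.17, 0, 255]]])

```text
time: 24.77
position: [0.6118, -0.0768, 0.1213]
orientation: [[-0.157, 0.988, 0.003], [0.988, 0.157, -0.0], [-0.001, 0.003, -1.0]]
wrist_force: [0.3, -0.4, -0.0]
gripper_width: 0.002
```

```bash
python3 - <<'E'
from h import *
s=sense();T=tcp(s)
print(s["time"],s["position"],s["wrist_force"])
cv2.imwrite("pics/s20.png",snapshot("scene")[:,:,::-1]);crop("pics/s20.png",290,140,400,260,5,"pics/s20c.png")
E
```

```text
24.7667 [ 0.6118 -0.0768  0.1213] [ 0.3004 -0.3916 -0.029 ]
```

View pics/s20c.png

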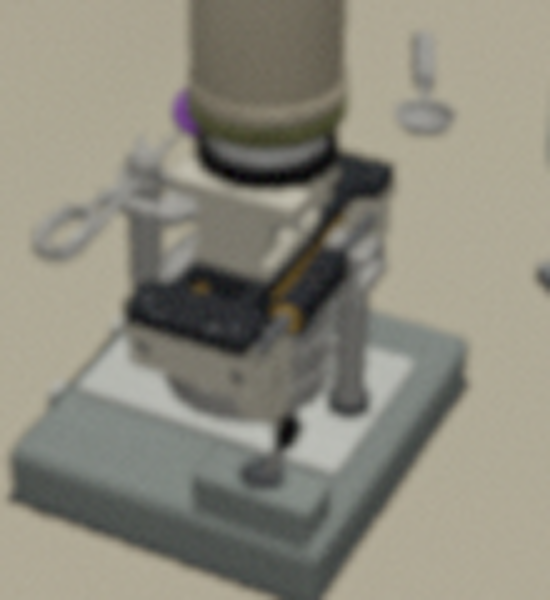

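Emit:
send_rows(increments=[[[0, 0, 0, 0, 0.008, 0, 255], [0, 0, 0, 0, 0.014, 0, 255], [0, 0, 0, 0, 0.014, 0, 255]]])

```text
time: 25.07
position: [0.6152, -0.0765, 0.1215]
orientation: [[-0.156, 0.988, 0.002], [0.988, 0.156, -0.001], [-0.001, 0.002, -1.0]]
wrist_force: [-2.0, -0.2, -0.6]
gripper_width: 0.003
```

```bash
python3 - <<'E'
from h import *
s=sense();print(s["position"],s["wrist_force"])
E
```

```text
[ 0.6152 -0.0765  0.1215] [-1.9579 -0.1952 -0.641 ]
```

Emit:
send_rows(increments=[[[0, 0, 0, 0, 0.006, 0, 255], [0, 0, 0, 0, 0.01, 0, 255], [0, 0, 0, 0, 0.01, 0, 255]]])

```text
time: 25.32
position: [0.6167, -0.0764, 0.1212]
orientation: [[-0.156, 0.988, -0.0], [0.988, 0.156, -0.002], [-0.002, -0.001, -1.0]]
wrist_force: [-5.8, -1.0, 2.0]
gripper_width: 0.003
```

Emit:
send_rows(increments=[[[0, 0, 0, 0, 0.006, 0, 255], [0, 0, 0, 0, 0.01, 0, 255], [0, 0, 0, 0, 0.01, 0, 255]]])

```text
time: 25.57
position: [0.6173, -0.0764, 0.1209]
orientation: [[-0.156, 0.988, -0.005], [0.988, 0.156, -0.003], [-0.002, -0.005, -1.0]]
wrist_force: [-12.5, -1.4, 6.4]
gripper_width: -0.002
```

Emit:
send_rows(increments=[[[0, 0, 0, 0, -0.03, 0, 255], [0, 0, 0, 0, -0.07, 0, 255], [0, 0, 0, 0, -0.12, 0, 255], [0, 0, 0, 0, -0.15, -0.1, 255], [0, 0, 0, 0, -0.15, -0.22, 255], [0, 0, 0, 0, -0.15, -0.35, 255], [0, 0, 0, 0, -0.15, -0.48, 255], [0, 0, 0, 0, -0.15, -0.6, 255], [0, 0, 0, 0, -0.15, -0.7, 255], [0, 0, 0, 0, -0.15, -0.7, 255]]])

```text
time: 26.4
position: [0.5789, -0.0815, 0.338]
orientation: [[-0.156, 0.988, 0.013], [0.988, 0.157, -0.002], [-0.004, 0.012, -1.0]]
wrist_force: [1.0, 0.1, -0.2]
gripper_width: 0.006
```

```bash
python3 - <<'E'
from h import *
s=sense();T=tcp(s);print(s["time"],s["position"],s["wrist_force"])
np.save("pics/wT21.npy",T)
for n in ("wrist","scene","side"): cv2.imwrite(f"pics/{n}21.png",snapshot(n)[:,:,::-1])
crop("pics/scene21.png",290,140,400,260,5,"pics/s21c.png")
E
```

```text
26.4 [ 0.5789 -0.0815  0.338 ] [ 1.0041  0.1259 -0.2466]
```

View pics/s21c.png

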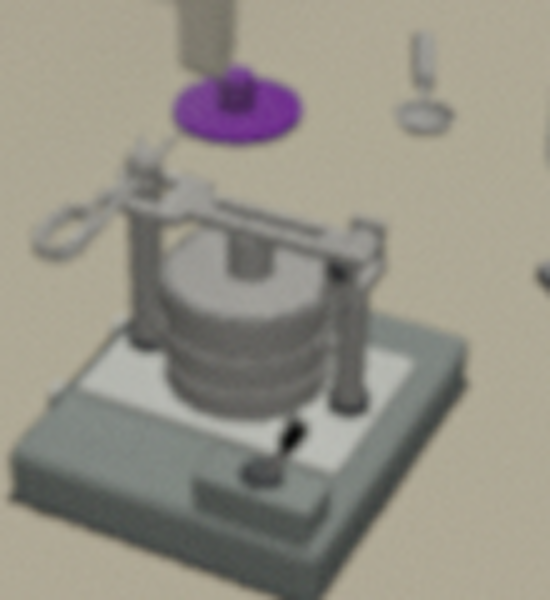

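View pics/wrist21.png

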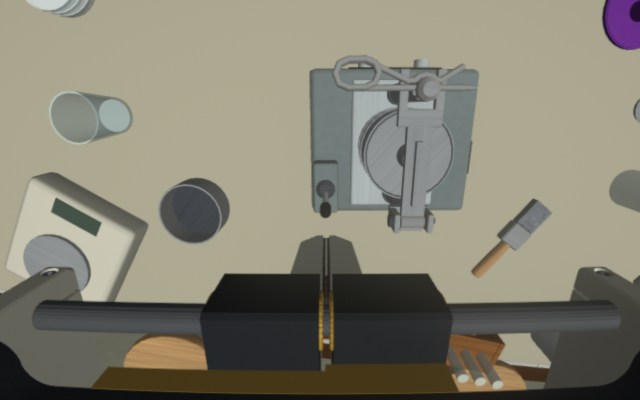

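View pics/side21.png

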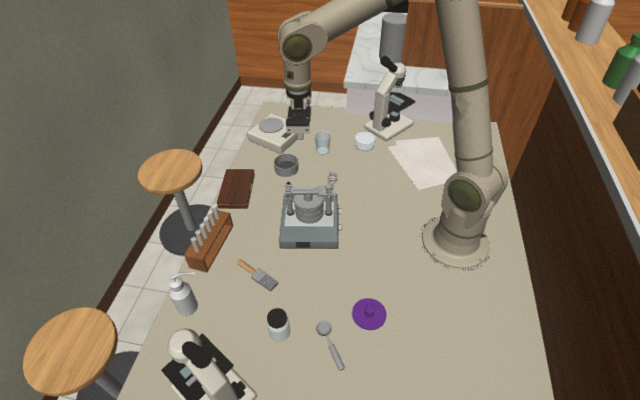

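```bash
python3 - <<'E'
from h import *
T=np.load("pics/wT21.npy");print("tip",onz("wrist",325,209,.122,T),"expected on ~[.632 -.073]")
print(tri([ray("scene",290+292/5,140+435/5),ray("wrist",325,209,T)]))
s=sense();print(s["wrist_force"],s["joint_velocities"].round(2)); print(close_job())
E
```

```text
tip [ 0.6287 -0.0756  0.122 ] expected on ~[.632 -.073]
(array([ 0.631 , -0.075 ,  0.1162]), [np.float64(0.0004632672313913153), np.float64(0.0004632672313912258)])
[-0.27   -0.1047  0.0473] [-0.27  1.45  0.52  1.17  0.02  0.1  -0.05]
the job is handed in; nothing more can be done
None
```

The sieve shaker is ready and running: I fitted the grey cover, swung the clamp bar down, pushed the cotter home and then switched it on, in that order. The job was handed in at about 26.5 s of the 72 s limit.

- **Cover:** it seated at the expected height. The tool stood at 147.7 mm against 147.8 mm expected, and the wrist no longer carried the cover's weight.
- **Clamp bar:** the pictures show it lying on the knob with the fork around the stud.
- **Cotter:** I measured about 20 N at the wrist while the bow rode up, a little above the 5 to 15 N given. The force along the push then fell to nearly zero. The bow's hump lies round the stud. Two checks of how far the cotter is in disagreed by about 2 mm in opposite directions, which is within camera error.
- **Switch:** the toggle leans to +x, with its tip at about (0.631, -0.075), against (0.632, -0.073) expected for on. I pushed it to its stop with about 12 N.
- **End state:** in the last pictures the gripper was clear of everything. The other things on the bench, including the purple cover, looked to be where they started. I did not measure their positions again.

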